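# Cover the gearbox housings and start the cell

## Task

Push the orange check-in paddle fully in to register the pallet, then put every cover lying on the bench squarely on the housing of its own colour, down flat and with its edges flush with the housing all round. When all of them are on, press the white, the blue and the green key fully down in that order, one at a time, never the red one; at the end the covers must still sit flush, and the cups and the bottle must not be knocked over.

Things in the scene. Friction and masses are not known exactly. Their poses are not given: they have to be found in the camera images.
- cover_red: red cover plate, 110 x 90 x 10 mm (x, y, z), with a black grip bar 60 x 24 mm standing centred on it, long along the cover's x, from 10 to 42 mm above the underside; 0.3 kg. Origin: centre of the underside; z up out of the bar. Looks the same turned half round. May be absent (None).
- cover_blue: blue cover plate, 110 x 90 x 10 mm (x, y, z), with a black grip bar 60 x 24 mm standing centred on it, long along the cover's x, from 10 to 42 mm above the underside; 0.3 kg. Origin: centre of the underside; z up out of the bar. Looks the same turned half round. May be absent (None).
- cover_yellow: yellow cover plate, 110 x 90 x 10 mm (x, y, z), with a black grip bar 60 x 24 mm standing centred on it, long along the cover's x, from 10 to 42 mm above the underside; 0.3 kg. Origin: centre of the underside; z up out of the bar. Looks the same turned half round. May be absent (None).
- cover_green: green cover plate, 110 x 90 x 10 mm (x, y, z), with a black grip bar 60 x 24 mm standing centred on it, long along the cover's x, from 10 to 42 mm above the underside; 0.3 kg. Origin: centre of the underside; z up out of the bar. Looks the same turned half round. May be absent (None).
- rim_red (a point): centre of the open top of the red gearbox housing, a fixed box 110 x 90 mm outside (x, y), 60 mm tall, walls 8 mm, bolted on a 12 mm pallet 116 mm (centre to centre, along y) from its neighbours; the rim is 72 mm above the bench. A dark guard rail runs round the row of four, 20 mm outside the housings, its top 85 mm above the bench. Point in the plane of the rim; x along the 110 mm side, z up.
- rim_blue (a point): centre of the open top of the blue gearbox housing, a fixed box 110 x 90 mm outside (x, y), 60 mm tall, walls 8 mm, bolted on a 12 mm pallet 116 mm (centre to centre, along y) from its neighbours; the rim is 72 mm above the bench. A dark guard rail runs round the row of four, 20 mm outside the housings, its top 85 mm above the bench. Point in the plane of the rim; x along the 110 mm side, z up.
- rim_yellow (a point): centre of the open top of the yellow gearbox housing, a fixed box 110 x 90 mm outside (x, y), 60 mm tall, walls 8 mm, bolted on a 12 mm pallet 116 mm (centre to centre, along y) from its neighbours; the rim is 72 mm above the bench. A dark guard rail runs round the row of four, 20 mm outside the housings, its top 85 mm above the bench. Point in the plane of the rim; x along the 110 mm side, z up.
- rim_green (a point): centre of the open top of the green gearbox housing, a fixed box 110 x 90 mm outside (x, y), 60 mm tall, walls 8 mm, bolted on a 12 mm pallet 116 mm (centre to centre, along y) from its neighbours; the rim is 72 mm above the bench. A dark guard rail runs round the row of four, 20 mm outside the housings, its top 85 mm above the bench. Point in the plane of the rim; x along the 110 mm side, z up.
- paddle (a point): centre of the front face of the orange paddle of the check-in switch at the left of the bench. The upright paddle is 60 mm wide, 70 mm tall (15 to 85 mm above the bench), 10 mm thick; it is pushed level along this point's +x (out of the face into the switch), y is across, z up.
- plunger (a joint): travel of the orange paddle: 0 out, 0.035 m fully in; a spring (3 to 9 N) brings it back out.
- key_white (a joint): travel of the white key: 0 up, 0.006 m fully down, sprung, 5 N.
- key_blue (a joint): travel of the blue key: 0 up, 0.006 m fully down, sprung, 5 N.
- key_green (a joint): travel of the green key: 0 up, 0.006 m fully down, sprung, 5 N.
- key_white_top (a point): centre of the top of the white round key, 30 mm across, pressed straight down, one of four 60 mm apart on a low white panel at the right
- key_blue_top (a point): centre of the top of the blue round key, 30 mm across, pressed straight down, one of four 60 mm apart on a low white panel at the right
- key_green_top (a point): centre of the top of the green round key, 30 mm across, pressed straight down, one of four 60 mm apart on a low white panel at the right
- key_red_top (a point): centre of the top of the red round key, 30 mm across, pressed straight down, one of four 60 mm apart on a low white panel at the right: the stop key
- key_red (a joint): travel of the red stop key: 0 up, 0.006 m fully down; not to be pressed.
- cup_yellow: bystander: yellow open cup, 70 mm across, 80 mm tall, near the conveyor; origin under its centre, z up.
- cup_blue: bystander: blue open cup, 70 mm across, 80 mm tall, near the conveyor; origin under its centre, z up.
- oil: bystander: white bottle, 56 mm across, 150 mm tall, at the far left; origin under its centre, z up.

How it is judged (in metres and radians):
On the way, in this order (a step that is already met when the one before it is completed fails the run):
1. the orange paddle is pushed fully in (value of joint plunger above 0.031 m), for 0.1 s.
2. every cover present lies flat and flush on the housing of its colour, the paddle is out again (horizontal distance between cover_red and rim_red below 0.005 m and z of cover_red in the frame of rim_red between -0.004 and 0.004 m and angle between the x axis of cover_red and the x axis of rim_red, either way round below 0.09 rad and angle between each of cover_red, cover_blue, cover_yellow, cover_green's own z axis and vertical below 0.06 rad and horizontal distance between cover_blue and rim_blue below 0.005 m and z of cover_blue in the frame of rim_blue between -0.004 and 0.004 m and angle between the x axis of cover_blue and the x axis of rim_blue, either way round below 0.09 rad and horizontal distance between cover_yellow and rim_yellow below 0.005 m and z of cover_yellow in the frame of rim_yellow between -0.004 and 0.004 m and angle between the x axis of cover_yellow and the x axis of rim_yellow, either way round below 0.09 rad and horizontal distance between cover_green and rim_green below 0.005 m and z of cover_green in the frame of rim_green between -0.004 and 0.004 m and angle between the x axis of cover_green and the x axis of rim_green, either way round below 0.09 rad and value of joint plunger below 0.006 m), for 0.3 s.
3. the white key alone is pressed fully down (value of joint key_white above 0.0045 m and value of joint each of key_blue, key_green, key_red below 0.002 m), for 0.05 s.
4. the blue key alone is pressed fully down (value of joint key_blue above 0.0045 m and value of joint each of key_white, key_green, key_red below 0.002 m), for 0.05 s.
5. the green key alone is pressed fully down (value of joint key_green above 0.0045 m and value of joint each of key_white, key_blue, key_red below 0.002 m), for 0.05 s.
At the end, for the whole second after the job is handed in: Every cover present rests on the rim of the housing of its own colour, centred within 5 mm, its long side within 0.09 rad (5 degrees) of the housing's (either way round), flat and at rest; the paddle is back out and all keys are up (all of step 2 and linear speed of each of cover_red, cover_blue, cover_yellow, cover_green below 0.02 m/s and value of joint each of key_white, key_blue, key_green, key_red below 0.002 m); the robot touches nothing.
It fails at once if the red stop key is pressed (value of joint key_red above 0.003 m).
It fails at once if two keys are down at once (value of joint each of key_white, key_blue above 0.003 m or value of joint each of key_white, key_green above 0.003 m or value of joint each of key_blue, key_green above 0.003 m).
It fails at once if a cup or the bottle is knocked over (angle between any of cup_yellow, cup_blue, oil's own z axis and vertical above 0.6 rad).
Of cover_red, cover_blue, cover_yellow, cover_green only 3 to 4 are there at a start; the rules pass over those that are not, and their reading is None.
At some moment in a run one of cover_red, cover_blue, cover_yellow, cover_green may be knocked a few centimetres aside while the robot is not near it.
Once in a run the grip may slacken for a moment while it holds something.
It also fails if it takes over 210 s, if anything falls off the work surface, if the arm or the gripper's body presses on something with over 40 N, if the wrist force passes 120 N, or if a joint passes its speed limit or range.

## Robot

A 6-joint arm with a two-finger parallel gripper is mounted at the origin on the work surface. World frame = base frame: x ahead of the robot, y to its left, z up, the work surface at z = 0. Lengths are in mm, angles in rad, forces in N, time in s.
With the tool pointing down it reaches from about 400 to 925 mm from the base axis. Payload 12.5 kg.
Tool frame: the origin (TCP) lies between the finger pads; the fingertips stand env.tip_extent ahead of it and the grasp point (between the pads) lies 11 mm behind it (env.tip_extent is the distance from the TCP to the fingertips, in mm); z points along the fingers, y is the line along which they close (so a half turn about z gives the same grasp; the last joint's range is limited). The gripper opens to 95 mm and grips with 3 to 60 N. Pads are 20 mm wide; open, the fingers measure 119 mm over their backs; the gripper's body (75 mm by 180 mm) begins 59 mm behind the grasp point.
Start: joints at [1.174, 0.491, 1.559, -0, 1.092, -0.106], TCP at [179.182, 598.782, 222.661] pointing down, gripper open.
Joint ranges: [-3.1, 3.1], [-0.84, 2.19], [0.05, 2.79], [-1.13, 4.28], [0.06, 2.93], [-2.69, 2.69]. Speed limits (rad/s): [2.22, 2.22, 2.79, 3.14, 3.14, 3.14].

## Interface

Orientations are given as [roll, pitch, yaw] about the fixed x, y, z axes, in that order (R = Rz(yaw) Ry(pitch) Rx(roll)).
In Python, from cell import env gives the robot as it stands.
- The arm moves only by the tool carry_out, never from a script. Its argument "motion" is a list of rows, each a list of 5 numbers: the shift along the tool's x, y, z in mm, then the turn about the tool's z in degrees, then the closure, from 0 (fully open) to 1 (shut). A call has 1 to 12 rows; each row shifts and turns the commanded pose from where the row before left it, along the tool's axes as they then stand; what a row does not reach is not made up. A row lasts 1/10 s, in which the tool goes at most 50 mm and 8.59 degrees, less where a joint would pass 70% of its speed; a pose out of reach is approached as far as the arm can. A call with a gripper value outside its range is refused whole. The fingers move at their own pace and stop on an object; the grip force is fixed at half the most. Time passes only in rows, so rows that do not move let the fingers close. It gives the time, the measured TCP pose, the force, the opening and the grip force at its end, in the units of the state.
- env.state(): the state, without advancing time (a new reading comes with each control period).
- env.read_camera(name): name is "scene" or "top" or "wrist"; returns a dict with "color" (384x512x3 uint8, red, green, blue), "K" (3x3 intrinsics, pixels), "R" (3x3) and "t" (3): a world point X has camera coordinates R X + t; the wrist camera has in their place "hand_eye" (4x4, takes a point from camera to tool coordinates, whose origin is the TCP and whose axes are the flange's). Camera axes: x right, y down, z forward; pixel columns grow to the right and rows downward; lengths in mm; the calibration is good to about 2 mm. A picture is of the moment at which its call begins: read the wrist's pose just before it. There is no depth.
- env.job_done(): hands the job in; it is judged then, once.
The state is a dict: "t": time; "joints": joint angles; "qvel": joint speeds; "tau": joint torques, N m; "eef_pos": TCP position; "tcp_rot": TCP orientation; "ft_force": force on the tool from outside, world axes, zero at the start; "moment": the same for the moment, N m; "opening": opening from 0.0 (shut) to 1.0 (fully open); "grip_force": force on a finger pad.
Only numpy, scipy, OpenCV 4.12 (cv2) and the standard library are available. Lean on these libraries where they do the work, as an engineer would, in place of code of your own. Each camera call takes 0.05 s, during which the arm holds its last target. There are 200 camera calls.

## Working session

There is one attempt and no reset: what is moved stays moved. The work goes in short steps, Python scripts to look and compute and a tool call to move; the robot and the scene stay as the last step left them, time stands still between calls to the robot, and variables do not carry over. Pictures are saved under pics/ and viewed, at most 14 in all, crops included, and the job is handed in when it is done.

Besides the shell and the picture viewer there is one more tool, called by a JSON object that holds its "op" and its "data", one argument or row to a line. carry_out: Moves the arm, as the interface text tells. Its arguments: {"type":"object","properties":{"motion":{"type":"array"}},"required":["motion"]}

```bash
ls; mkdir -p pics
python3 - <<'E'
from cell import env
import cv2
print(env.state(), env.tip_extent)
for n in("scene","top","wrist"):
    c=env.read_camera(n); cv2.imwrite(f"pics/{n}0.png",c["color"][:,:,::-1]); print(n,{k:v.round(3).tolist() for k,v in c.items() if k!="color"})
E
```

```text
pics
{'t': 0.0, 'joints': array([ 1.17440834e+00,  4.91573091e-01,  1.55949932e+00,  8.04685802e-06,
        1.09170078e+00, -1.05589646e-01]), 'qvel': array([-0.00067911, -0.00140258, -0.00071328, -0.00029579,  0.00106731,
        0.00109428]), 'tau': array([-1.72780328e-03, -6.12644577e+01, -2.58184826e+01,  6.91753719e-02,
        4.81513655e-02, -1.19894776e-04]), 'eef_pos': array([179.06778061, 598.52799852, 222.03616895]), 'tcp_rot': array([-3.14041944e+00, -1.31517972e-04,  2.85079053e+00]), 'ft_force': array([-0.88736896,  0.13233964,  0.39096753]), 'moment': array([ 0.00893315, -0.01836379, -0.00149004]), 'grip_force': 0.0, 'opening': 1.004374686685681} 8.0
scene {'K': [[397.155, 0.0, 254.439], [0.0, 397.155, 185.646], [0.0, 0.0, 1.0]], 'R': [[0.564, 0.826, -0.003], [0.631, -0.434, -0.643], [-0.533, 0.361, -0.766]], 't': [-333.788, -339.061, 1393.553]}
top {'K': [[393.905, 0.0, 258.023], [0.0, 393.905, 192.406], [0.0, 0.0, 1.0]], 'R': [[-0.002, -1.0, 0.015], [-0.986, -0.0, -0.164], [0.164, -0.015, -0.986]], 't': [-33.347, 614.463, 1211.684]}
wrist {'K': [[267.383, 0.0, 255.017], [0.0, 267.383, 194.306], [0.0, 0.0, 1.0]], 'hand_eye': [[0.0, -0.971, -0.237, 66.118], [1.0, 0.0, 0.0, -1.52], [-0.0, -0.237, 0.971, -161.814], [0.0, 0.0, 0.0, 1.0]]}
```

View pics/scene0.png

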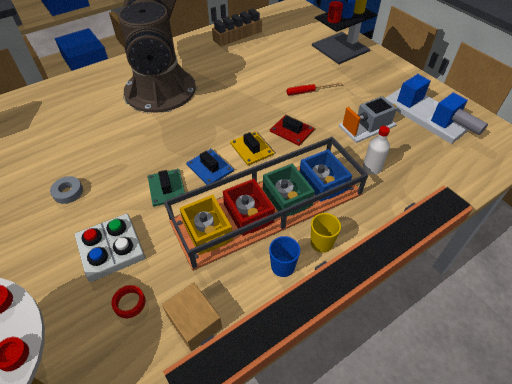

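View pics/top0.png

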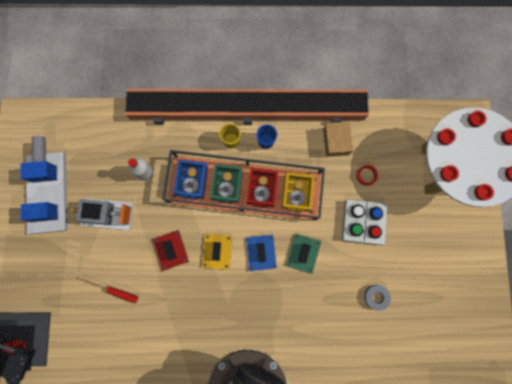

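The scene picture shows all four covers between the arm and the pallet row. In the top picture the paddle is at about (125,213) and faces right. The covers are red (170,250), yellow (217,252), blue (261,253) and green (304,253). The housings run blue, green, red, yellow from left to right. The keys are white (358,211), blue (376,213), green (357,230) and red (375,232), with the bottle at (142,170).

```bash
cat > h.py <<'E'
from cell import env
import cv2, numpy as np
from scipy.spatial.transform import Rotation as Rn
def cam(n):
    s=env.state(); c=env.read_camera(n)
    if n=="wrist":
        T=np.eye(4); T[:3,:3]=Rn.from_euler('xyz',s["tcp_rot"]).as_matrix(); T[:3,3]=s["eef_pos"]
        M=T@c["hand_eye"]; c["Rw"]=M[:3,:3]; c["o"]=M[:3,3]
    else: c["Rw"]=c["R"].T; c["o"]=-c["R"].T@c["t"]
    return c
def ray(c,p,z):
    p=np.atleast_2d(np.asarray(p,float)); d=np.c_[p,np.ones(len(p))]@np.linalg.inv(c["K"]).T@c["Rw"].T
    return c["o"]+d*((z-c["o"][2])/d[:,2])[:,None]
HUE={"red":((0,7),(172,180)),"orange":((8,17),),"yellow":((22,33),),"green":((65,90),),"blue":((100,122),)}
def mask(c,col,smin=130,vmin=50):
    h=cv2.cvtColor(c["color"],cv2.COLOR_RGB2HSV); m=0
    for a,b in HUE[col]: m=m|cv2.inRange(h,(a,smin,vmin),(b,255,255))
    return m
def blobs(m,amin=40):
    cs,_=cv2.findContours(m,cv2.RETR_EXTERNAL,cv2.CHAIN_APPROX_NONE)
    return sorted([k for k in cs if cv2.contourArea(k)>amin],key=lambda k:-cv2.contourArea(k))
def rect(c,k,z):
    w=ray(c,k.reshape(-1,2),z)[:,:2].astype(np.float32)
    (x,y),(a,b),th=cv2.minAreaRect(w)
    if a<b: a,b,th=b,a,th+90
    return round(x,1),round(y,1),round(a),round(b),round((th+90)%180-90,1)
E
python3 - <<'E'
from h import *
c=cam("top")
for col in HUE:
    for k in blobs(mask(c,col)):
        ctr=k.reshape(-1,2).mean(0).round(); print(col,ctr,cv2.contourArea(k),"z10",rect(c,k,10),"z72",rect(c,k,72)[:2],rect(c,k,72)[2:])
for n,p,z in(("white",(358,211),20),("wpanel",(365,222),15),("bottletop",(132,162),150),("bottlebase",(150,175),0),("paddletop",(125,207),85),("paddletopB",(123,222),85)): print(n,ray(c,p,z).round(0))
E
```

```text
red [262. 187.] 1048.5 z10 (637.6, -47.8, 131, 102, -7.6) z72 (626.5, -46.2) (124, 97, -7.6)
red [170. 249.] 842.0 z10 (433.7, 249.9, 106, 89, 19.3) z72 (432.4, 237.2) (101, 85, 19.3)
red [367. 175.] 307.0 z10 (682.2, -399.9, 68, 65, -90.0) z72 (669.0, -381.3) (65, 62, -90.0)
red [122. 294.] 191.5 z10 (295.7, 396.9, 102, 22, 68.9) z72 (301.0, 377.1) (97, 21, 68.9)
red [484. 192.] 186.5 z10 (622.8, -788.2, 58, 47, -90.0) z72 (612.4, -751.0) (55, 45, -90.0)
red [449. 173.] 181.0 z10 (687.6, -677.1, 55, 48, -90.0) z72 (674.1, -645.2) (53, 46, -90.0)
red [446. 136.] 174.5 z10 (816.1, -677.8, 58, 47, -63.7) z72 (796.4, -645.8) (55, 45, -63.7)
red [477. 118.] 174.0 z10 (879.7, -788.5, 58, 48, -48.8) z72 (856.9, -751.2) (55, 46, -48.8)
red [ 16. 344.] 100.5 z10 (150.3, 716.6, 67, 24, 84.3) z72 (162.7, 681.3) (64, 23, 84.3)
red [508. 136.] 99.5 z10 (818.0, -886.3, 52, 31, -6.2) z72 (798.2, -844.3) (49, 29, -6.2)
red [375. 231.] 71.5 z10 (491.7, -417.2, 33, 29, 89.9) z72 (487.6, -397.8) (32, 28, 89.9)
red [132. 162.] 48.0 z10 (722.4, 385.7, 27, 26, 45.5) z72 (707.2, 366.4) (26, 24, 45.5)
red 
[... 1030 characters left out ...]
 z10 (666.4, 190.7, 119, 95, -6.5) z72 (653.9, 180.8) (114, 90, -6.5)
blue [261. 252.] 726.5 z10 (425.2, -42.7, 103, 82, 5.5) z72 (424.3, -41.4) (98, 78, 5.5)
blue [ 38. 171.] 551.5 z10 (693.9, 694.2, 111, 64, -84.6) z72 (680.1, 660.0) (106, 61, -84.6)
blue [ 38. 212.] 522.5 z10 (559.0, 680.7, 113, 55, -85.1) z72 (551.7, 647.2) (107, 52, -85.1)
blue [266. 136.] 287.0 z10 (817.2, -62.2, 74, 61, 0.1) z72 (797.4, -60.0) (70, 58, 0.1)
blue [376. 213.] 69.5 z10 (554.1, -425.2, 30, 30, 90.0) z72 (547.1, -405.4) (29, 28, 90.0)
white [[ 558. -362.   20.]]
wpanel [[ 522. -384.   15.]]
bottletop [[690. 342. 150.]]
bottlebase [[682. 327.   0.]]
paddletop [[563. 377.  85.]]
paddletopB [[517. 380.  85.]]
```

Run:
```python
import cv2
a=cv2.imread("pics/top0.png"); 
x=cv2.resize(a[150:275,70:200],None,fx=3.0,fy=3.0,interpolation=cv2.INTER_CUBIC)
y=cv2.resize(a[150:275,330:400],None,fx=3.0,fy=3.0,interpolation=cv2.INTER_CUBIC)
cv2.imwrite("pics/crop1.png",cv2.hconcat([x,y]))
```

```text
(no output)
```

View pics/crop1.png

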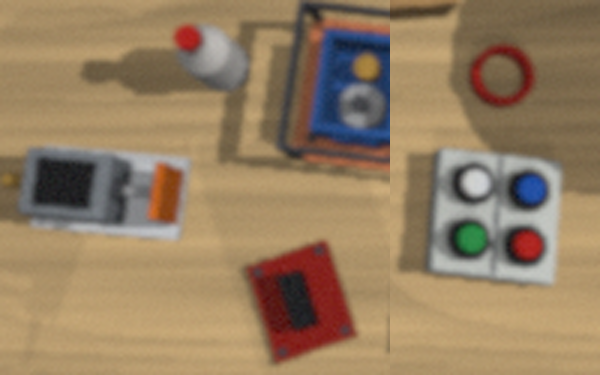

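The crop shows the orange paddle's face pointing right, towards -y, tilted by about 4°. It is clear of the bottle, which stands at x≈685. I'll push it first.

```bash
cat >> h.py <<'E'
def plan(x,y,z,yaw=None):
    """tool-axis shift to a world TCP target; turn first (deg about tool z)"""
    s=env.state(); p=s["eef_pos"]; e=s["tcp_rot"]; psi=e[2]; d=0
    if yaw is not None:
        d=(psi-yaw+np.pi/2)%np.pi-np.pi/2; psi=psi-d
    R=Rn.from_euler('xyz',[np.pi,0,psi]).as_matrix()
    print("turn",np.degrees(d).round(1),"shift",(R.T@(np.array([x,y,z])-p)).round(1),"| at",p.round(1),"yaw",e[2].round(3),"j6",s["joints"][5].round(2),"F",s["ft_force"].round(1),"open",s["opening"].round(2),"t",round(s["t"],1))
E
python3 -c "
from h import *
plan(545-.065*45,387-45,220,np.pi-.068); plan(545,342,50,np.pi-.068)"
```

```text
Traceback (most recent call last):
  File "h.py", line 33, in plan
    print("turn",np.degrees(d).round(1),"shift",(R.T@(np.array([x,y,z])-p)).round(1),"| at",p.round(1),"yaw",e[2].round(3),"j6",s["joints"][5].round(2),"F",s["ft_force"].round(1),"open",s["opening"].round(2),"t",round(s["t"],1))
                                                                                                                                                                                          ^^^^^^^^^^^^^^^^^^
AttributeError: 'float' object has no attribute 'round'
```

```bash
sed -i 's/s\["opening"\].round(2)/round(float(s["opening"]),3)/' h.py
python3 -c "
from h import *
plan(545-.065*45,387-45,220,np.pi-.068)"
```

```text
turn -12.8 shift [-379.5 -231.4    2.3] | at [179.1 598.6 222.3] yaw 2.851 j6 -0.11 F [ 0.6 -0.3 -0.6] open 1.004 t 0.2
```

{"op": "carry_out", "data": {
  "motion": [
    [0, 0, 0, -6.4, 1],
    [0, 0, 0, -6.4, 1],
    [-38, -23, 0, 0, 1],
    [-38, -23, 0, 0, 1],
    [-38, -23, 0, 0, 1],
    [-38, -23, 0, 0, 1],
    [-38, -23, 0, 0, 1],
    [-38, -23, 0, 0, 1],
    [-38, -23, 0, 0, 1],
    [-38, -23, 0, 0, 1],
    [-38, -23, 0, 0, 1],
    [-38, -24, 0, 0, 1]
  ]
}}

```text
t: 1.4
eef_pos: [544.1, 341.4, 222.6]
tcp_rot: [3.142, -0.0, 3.074]
ft_force: [0.4, 1.5, -0.2]
opening: 0.053
grip_force: 0.0
```

```bash
python3 -c "
from h import *
plan(545-.065*45,387-45,50,np.pi-.068)"
```

```text
turn 0.0 shift [  2.    0.4 172.6] | at [544.1 341.4 222.6] yaw 3.074 j6 -1.05 F [ 0.4  1.5 -0.2] open 0.053 t 1.4
```

{"op": "carry_out", "data": {
  "motion": [
    [0, 0, 43, 0, 1],
    [0, 0, 43, 0, 1],
    [0, 0, 43, 0, 1],
    [0, 0, 43, 0, 1],
    [0, 10, 0, 0, 1],
    [0, 10, 0, 0, 1],
    [0, 10, 0, 0, 1],
    [0, 8, 0, 0, 1],
    [0, 8, 0, 0, 1],
    [0, 8, 0, 0, 1]
  ]
}}

```text
t: 2.4
eef_pos: [547.7, 397.2, 53.0]
tcp_rot: [3.141, 0.004, 3.075]
ft_force: [5.1, -8.8, 0.2]
opening: 0.003
grip_force: 3.9
```

{"op": "carry_out", "data": {
  "motion": [
    [0, 4, 0, 0, 1],
    [0, 4, 0, 0, 1],
    [0, 3, 0, 0, 1],
    [0, 0, 0, 0, 1]
  ]
}}

```text
t: 2.8
eef_pos: [548.5, 406.0, 52.9]
tcp_rot: [-3.139, 0.002, 3.074]
ft_force: [4.8, -19.4, 4.0]
opening: 0.004
grip_force: 9.5
```

{"op": "carry_out", "data": {
  "motion": [
    [0, 1, 0, 0, 1],
    [0, 1, 0, 0, 1],
    [0, 0, 0, 0, 1],
    [0, 0, 0, 0, 1]
  ]
}}

```text
t: 3.2
eef_pos: [548.5, 406.2, 52.9]
tcp_rot: [-3.137, 0.001, 3.074]
ft_force: [4.0, -29.5, 8.0]
opening: 0.005
grip_force: 14.8
```

Run:
```python
from h import *
s=env.state(); print(s["eef_pos"],s["ft_force"])
c=cam("scene"); cv2.imwrite("pics/push.png",cv2.resize(c["color"][60:220,290:490,::-1],None,fx=3,fy=3))
```

```text
[548.53634225 406.23635805  52.93110431] [  4.02335676 -29.52897992   8.0205886 ]
```

View pics/push.png

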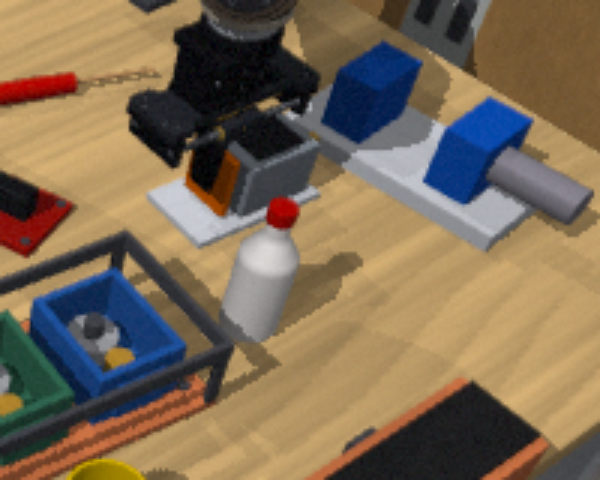

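The paddle is hard against the switch box and the bottle is still upright. I'll back off and go look from above.

{"op": "carry_out", "data": {
  "motion": [
    [0, -25, 0, 0, 0.6],
    [0, -30, 0, 0, 0],
    [0, -20, -10, 0, 0],
    [0, 0, -45, 0, 0],
    [0, 0, -45, 0, 0],
    [0, 0, -45, 0, 0],
    [0, 0, -45, 0, 0],
    [0, 0, -45, 0, 0]
  ]
}}

```text
t: 4.05
eef_pos: [541.8, 335.0, 290.1]
tcp_rot: [3.14, 0.003, 3.075]
ft_force: [0.2, 1.2, 1.0]
opening: 0.618
grip_force: 0.0
```

```bash
python3 -c "
from h import *
plan(480,105,300,np.pi-.12)"
```

```text
turn 3.0 shift [  33.8 -235.8   -9.9] | at [541.8 335.  290.1] yaw 3.075 j6 -1.05 F [0.2 1.2 1. ] open 0.618 t 4.0
```

{"op": "carry_out", "data": {
  "motion": [
    [0, 0, 0, 3, 0],
    [6, -40, -2, 0, 0],
    [6, -40, -2, 0, 0],
    [6, -40, -2, 0, 0],
    [6, -40, -2, 0, 0],
    [6, -40, -2, 0, 0],
    [4, -36, 0, 0, 0],
    [0, 0, 0, 0, 0],
    [0, 0, 0, 0, 0]
  ]
}}

```text
t: 4.95
eef_pos: [480.5, 104.4, 297.4]
tcp_rot: [3.141, 0.003, 3.02]
ft_force: [0.8, 0.7, -0.3]
opening: 1.003
grip_force: 0.0
```

Run:
```python
from h import *
print(env.state()["eef_pos"])
c=cam("wrist"); cv2.imwrite("pics/w1.png",c["color"][:,:,::-1]); np.savez("w1.npz",**c)
for col in ("red","yellow","green","blue"):
    for k in blobs(mask(c,col,smin=100,vmin=40),400):
        print(col,k.reshape(-1,2).mean(0).round(),cv2.contourArea(k),"z10",rect(c,k,10),"z72",rect(c,k,72))
```

```text
[480.48058778 104.43806883 297.3956844 ]
red [339. 127.] 3694.0 z10 (431.3, 247.2, 109, 91, 19.1) z72 (428.9, 228.4, 94, 78, 19.1)
red [434.  21.] 1358.5 z10 (292.6, 397.0, 109, 28, 70.0) z72 (309.4, 357.5, 94, 24, 70.0)
red [183. 285.] 806.0 z10 (679.4, -62.0, 105, 53, 83.0) z72 (642.8, -38.2, 90, 46, 83.0)
yellow [247. 137.] 2085.0 z10 (426.9, 96.7, 109, 90, -4.2) z72 (425.1, 98.7, 94, 78, -4.2)
blue [162. 143.] 3443.0 z10 (422.0, -44.3, 108, 88, 6.1) z72 (420.9, -22.9, 93, 76, 6.1)
blue [314. 284.] 1085.5 z10 (708.8, 187.8, 111, 51, 83.0) z72 (668.1, 177.2, 96, 44, 83.0)
```

View pics/w1.png

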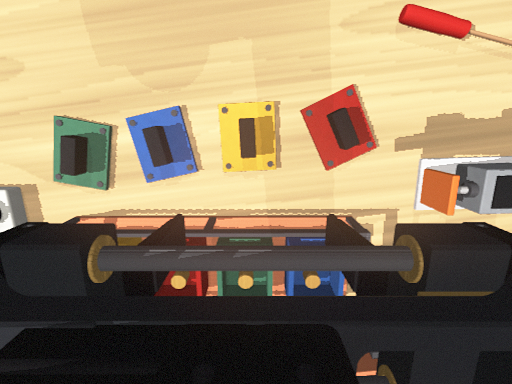

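The wrist view shows the covers: green (82,152), blue (162,143), yellow (247,137) and red (339,127). The gripper hides everything below row 215, so I'll move out in +x to see the rims the same way.

Run:
```python
from h import *
plan(700,15,300,np.pi-.12)
c=dict(np.load("w1.npz")); h=cv2.cvtColor(c["color"],cv2.COLOR_RGB2HSV); print(h[165,66],h[130,95],h[150,102])
```

```text
turn -0.0 shift [-228.6  -63.1   -3. ] | at [480.6 105.  297. ] yaw 3.022 j6 -1.37 F [0.1 0.3 0.5] open 0.998 t 5.0
[12 37 69] [ 72  87 153] [ 66  74 104]
```

{"op": "carry_out", "data": {
  "motion": [
    [-38, -10, 0, 0, 0],
    [-38, -10, 0, 0, 0],
    [-38, -10, 0, 0, 0],
    [-38, -11, 0, 0, 0],
    [-38, -11, 0, 0, 0],
    [-38, -11, -3, 0, 0],
    [0, 0, 0, 0, 0],
    [0, 0, 0, 0, 0]
  ]
}}

```text
t: 5.8
eef_pos: [699.5, 15.9, 297.8]
tcp_rot: [3.141, -0.001, 3.023]
ft_force: [-0.5, -0.0, 0.2]
opening: 1.001
grip_force: 0.0
```

Run:
```python
from h import *
print(env.state()["eef_pos"],env.state()["tcp_rot"])
c=cam("wrist"); cv2.imwrite("pics/w2.png",c["color"][:,:,::-1]); np.savez("w2.npz",**c)
HUE["green"]=((60,90),)
for col in ("red","yellow","green","blue"):
    for k in blobs(mask(c,col,smin=60 if col=="green" else 100,vmin=40),400):
        print(col,k.reshape(-1,2).mean(0).round(),cv2.contourArea(k),"z10",rect(c,k,10),"z72",rect(c,k,72))
```

```text
[699.46617613  15.9430299  297.83693936] [ 3.14124679e+00 -1.08710912e-03  3.02272220e+00]
red [205. 130.] 5327.5 z10 (628.2, -58.4, 132, 110, -6.8) z72 (628.9, -47.3, 114, 95, -6.8)
red [ 15. 186.] 1255.5 z10 (682.3, -392.7, 76, 62, -19.5) z72 (675.6, -335.5, 65, 54, -19.5)
red [390.   6.] 504.0 z10 (487.4, 243.6, 72, 27, 83.2) z72 (507.6, 213.1, 62, 24, 83.2)
yellow [121. 130.] 5020.0 z10 (612.7, -194.6, 131, 105, -6.8) z72 (615.6, -164.7, 113, 90, -6.8)
yellow [288. 226.] 1186.5 z10 (808.7, 64.4, 82, 70, 83.2) z72 (784.6, 58.6, 70, 60, 83.2)
yellow [288.   9.] 1096.0 z10 (467.4, 92.9, 89, 28, 86.1) z72 (490.3, 83.2, 77, 24, 86.1)
green [287. 130.] 4881.5 z10 (643.8, 73.8, 129, 101, -6.8) z72 (642.4, 66.7, 111, 87, -6.8)
green [101.  20.] 1842.0 z10 (444.3, -188.6, 92, 61, 72.7) z72 (470.4, -159.6, 79, 53, 72.7)
blue [361. 132.] 5450.0 z10 (659.4, 198.2, 131, 120, -6.8) z72 (655.9, 174.0, 113, 104, -6.8)
blue [196.  14.] 1500.0 z10 (454.1, -42.1, 88, 48, -84.7) z72 (478.9, -33.2, 76, 41, -84.7)
blue [213. 236.] 578.0 z10 (799.4, -75.8, 80, 55, 83.2) z72 (776.5, -62.3, 69, 48, 83.2)
```

View pics/w2.png

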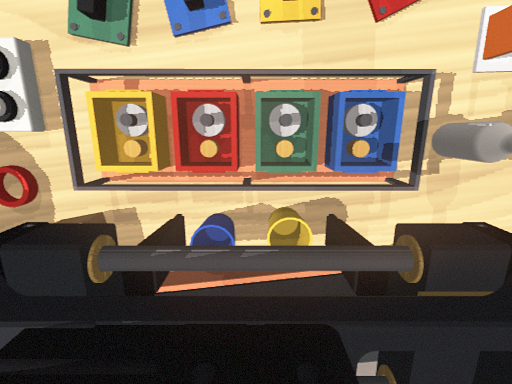

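The wrist view shows the four rims clearly, yellow, red, green and blue, around row 130. The rail and the cups at row 230 are also visible. Next I'll fit the row using the known 116 mm spacing, then re-measure the covers with their edges.

```bash
cat >> h.py <<'E'
HUE["green"]=((60,90),)
TH=np.radians(-6.8); AX=np.array([np.cos(TH),np.sin(TH)]); AY=np.array([-np.sin(TH),np.cos(TH)])
SM={"green":60}
def big(c,col,near,z,amin=400):
    ks=blobs(mask(c,col,SM.get(col,100),40),amin)
    return min(ks,key=lambda k:np.hypot(*(np.array(rect(c,k,z)[:2])-near)))
E
python3 - <<'E'
from h import *
c=dict(np.load("w2.npz"))
G={"yellow":(615,-165),"red":(628,-48),"green":(642,66),"blue":(655,178)}
off={"yellow":-1.5,"red":-.5,"green":.5,"blue":1.5}
U=[];V=[]
print("cam",c["o"])
for n,g in G.items():
    w=ray(c,big(c,n,g,72).reshape(-1,2),72)[:,:2]
    u=w@AX; v=w@AY
    q=lambda a:(np.percentile(a,4).round(1),np.percentile(a,96).round(1))
    print(n,"u",q(u),"v",q(v), "minmax",u.min().round(1),u.max().round(1),v.min().round(1),v.max().round(1))
    print("  centre u",(u.max()+u.min())/2," v0 from lo",v.min()+45-116*off[n]," from hi",v.max()-45-116*off[n])
c=dict(np.load("w1.npz"))
for n,g in {"green":(420,-185),"blue":(422,-44),"yellow":(427,97),"red":(431,247)}.items():
    print(n,rect(c,big(c,n,g,10),10))
E
```

```text
cam [633.53478901  22.19036239 459.72415083]
yellow u (np.float64(574.4), np.float64(687.1)) v (np.float64(-135.6), np.float64(-46.1)) minmax 574.4 687.1 -135.9 -45.6
  centre u 630.7617212497414  v0 from lo 83.12440530473305  from hi 83.44963470967647
red u (np.float64(573.1), np.float64(687.1)) v (np.float64(-19.7), np.float64(73.9)) minmax 573.1 687.1 -20.0 75.0
  centre u 630.0889565670677  v0 from lo 83.01030038715876  from hi 88.01065845922079
green u (np.float64(574.3), np.float64(685.6)) v (np.float64(98.7), np.float64(185.7)) minmax 574.3 685.6 98.7 185.9
  centre u 629.9595711806599  v0 from lo 85.65618112850098  from hi 82.94591960403213
blue u (np.float64(574.3), np.float64(687.1)) v (np.float64(199.0), np.float64(301.9)) minmax 574.3 687.1 198.6 302.2
  centre u 630.6639786185717  v0 from lo 69.63679804460304  from hi 83.1692763566096
green (419.5, -181.5, 108, 88, -17.4)
blue (422.0, -44.3, 108, 88, 6.1)
yellow (426.9, 96.7, 109, 90, -4.2)
red (431.3, 247.2, 109, 91, 19.1)
```

```bash
cat >> h.py <<'E'
OFF={"yellow":-1.5,"red":-.5,"green":.5,"blue":1.5}
def rim(col): return AX*630.5+AY*(83.1+116*OFF[col])
E
python3 -c "
from h import *
plan(431.3,247.2,120,np.pi+np.radians(19.1))
for n in OFF: print(n,rim(n).round(1))"
```

```text
turn -25.9 shift [177.2 305.9 178.3] | at [698.9  16.1 298.3] yaw 3.023 j6 -1.52 F [ 0.  -0.6  1.1] open 0.999 t 5.8
yellow [ 615.3 -164.9]
red [629.  -49.7]
green [642.8  65.5]
blue [656.5 180.6]
```

{"op": "carry_out", "data": {
  "motion": [
    [0, 0, 0, -6.5, 0],
    [0, 0, 0, -6.5, 0],
    [0, 0, 0, -6.5, 0],
    [0, 0, 0, -6.4, 0],
    [22, 38, 5, 0, 0],
    [22, 38, 5, 0, 0],
    [22, 38, 20, 0, 0],
    [22, 38, 30, 0, 0],
    [22, 38, 30, 0, 0],
    [22, 38, 30, 0, 0],
    [22, 38, 30, 0, 0],
    [23, 40, 28, 0, 0]
  ]
}}

```text
t: 7.05
eef_pos: [440.0, 238.5, 129.8]
tcp_rot: [3.141, 0.001, -2.808]
ft_force: [1.0, 1.5, -1.2]
opening: 0.999
grip_force: 0.0
```

```bash
python3 -c "
from h import *
plan(431.3,247.2,22,np.pi+np.radians(19.1))"
```

```text
turn -0.0 shift [  5.3  11.1 107.8] | at [440.  238.5 129.8] yaw -2.808 j6 -1.54 F [ 1.   1.5 -1.2] open 0.999 t 7.0
```

{"op": "carry_out", "data": {
  "motion": [
    [0, 0, 0, 0, 0],
    [0, 0, 0, 0, 0]
  ]
}}

```text
t: 7.25
eef_pos: [441.3, 238.2, 130.4]
tcp_rot: [3.141, 0.0, -2.806]
ft_force: [0.1, 0.3, 0.2]
opening: 1.001
grip_force: 0.0
```

Run:
```python
from h import *
plan(431.3,247.2,22,np.pi+np.radians(19.1))
c=cam("top"); print(rect(c,blobs(mask(c,"red"))[1],10))
```

```text
turn 0.1 shift [  6.5  11.8 108.4] | at [441.3 238.2 130.4] yaw -2.806 j6 -1.54 F [0.1 0.3 0.2] open 1.001 t 7.2
(129.3, 721.7, 81, 57, -71.9)
```

{"op": "carry_out", "data": {
  "motion": [
    [6.5, 11.8, 20, 0, 0],
    [0, 0, 30, 0, 0],
    [0, 0, 30, 0, 0],
    [0, 0, 20, 0, 0],
    [0, 0, 8.4, 0, 0],
    [0, 0, 0, 0, 0]
  ]
}}

```text
t: 7.9
eef_pos: [433.0, 245.8, 21.4]
tcp_rot: [3.142, -0.0, -2.81]
ft_force: [0.5, -0.2, -0.0]
opening: 0.996
grip_force: 0.0
```

{"op": "carry_out", "data": {
  "motion": [
    [0, 0, 0, 0, 1],
    [0, 0, 0, 0, 1],
    [0, 0, 0, 0, 1],
    [0, 0, 0, 0, 1],
    [0, 0, 0, 0, 1],
    [0, 0, 0, 0, 1],
    [0, 0, 0, 0, 1],
    [0, 0, 0, 0, 1]
  ]
}}

```text
t: 8.7
eef_pos: [432.5, 246.2, 21.5]
tcp_rot: [3.142, 0.0, -2.809]
ft_force: [0.2, 0.8, 0.9]
opening: 0.381
grip_force: 0.0
```

{"op": "carry_out", "data": {
  "motion": [
    [0, 0, 0, 0, 1],
    [0, 0, 0, 0, 1],
    [0, 0, 0, 0, 1],
    [0, 0, 0, 0, 1],
    [0, 0, 0, 0, 1]
  ]
}}

```text
t: 9.2
eef_pos: [432.5, 246.2, 21.5]
tcp_rot: [3.142, 0.0, -2.809]
ft_force: [0.5, 0.4, -0.4]
opening: 0.251
grip_force: 30.0
```

{"op": "carry_out", "data": {
  "motion": [
    [0, 0, -20, 0, 1],
    [0, 0, -40, 0, 1],
    [0, 0, -40, 0, 1],
    [0, 0, -40, 0, 1],
    [0, 0, -40, 0, 1],
    [0, 0, 0, 0, 1]
  ]
}}

```text
t: 9.8
eef_pos: [434.0, 246.8, 205.9]
tcp_rot: [3.141, 0.008, -2.809]
ft_force: [0.3, 0.5, -3.0]
opening: 0.25
grip_force: 30.0
```

```bash
python3 -c "
from h import *
plan(*rim('red'),130,np.pi+TH)"
```

```text
turn 25.8 shift [-228.8 -271.3   75.9] | at [434.  246.8 205.9] yaw -2.809 j6 -1.52 F [ 0.3  0.5 -3. ] open 0.25 t 9.8
```

{"op": "carry_out", "data": {
  "motion": [
    [0, 0, 0, 6.5, 1],
    [0, 0, 0, 6.5, 1],
    [0, 0, 0, 6.4, 1],
    [0, 0, 0, 6.4, 1],
    [-29, -34, 0, 0, 1],
    [-29, -34, 0, 0, 1],
    [-29, -34, 0, 0, 1],
    [-29, -34, 0, 0, 1],
    [-29, -34, 0, 0, 1],
    [-29, -34, 0, 0, 1],
    [-29, -34, 0, 0, 1],
    [-26, -33, 0, 0, 1]
  ]
}}

```text
t: 11.0
eef_pos: [628.4, -51.8, 199.9]
tcp_rot: [3.141, -0.002, 3.023]
ft_force: [1.0, 1.0, -2.4]
opening: 0.248
grip_force: 30.0
```

{"op": "carry_out", "data": {
  "motion": [
    [0, 0, 30, 0, 1],
    [0, 0, 20, 0, 1],
    [0, 0, 0, 0, 1],
    [0, 0, 0, 0, 1]
  ]
}}

```text
t: 11.4
eef_pos: [627.8, -49.9, 150.9]
tcp_rot: [3.141, -0.001, 3.024]
ft_force: [-0.2, -1.3, -2.8]
opening: 0.251
grip_force: 30.0
```

Run:
```python
from h import *
plan(*(rim('red')+.8*AX),94,np.pi+TH)
c=cam("scene"); cv2.imwrite("pics/hold.png",cv2.resize(c["color"][60:280,130:400,::-1],None,fx=2,fy=2))
```

```text
turn 0.0 shift [-2.   0.3 56.9] | at [627.8 -49.9 150.9] yaw 3.024 j6 -1.64 F [-0.2 -1.3 -2.8] open 0.251 t 11.4
```

View pics/hold.png

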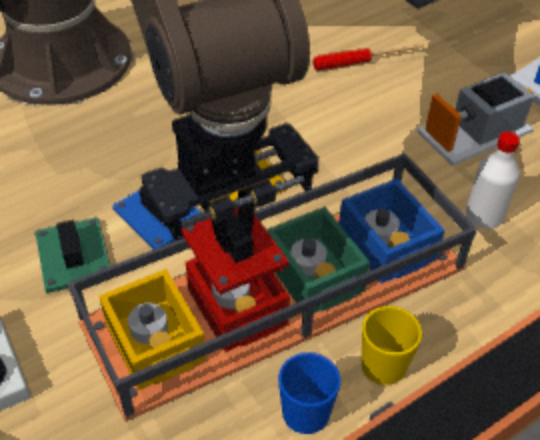

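The red cover hangs level over the red housing. Lowering it now.

{"op": "carry_out", "data": {
  "motion": [
    [-2, 0.3, 25, 0, 1],
    [0, 0, 20, 0, 1],
    [0, 0, 6, 0, 1],
    [0, 0, 4, 0, 1],
    [0, 0, 2, 0, 1],
    [0, 0, 0, 0, 1],
    [0, 0, 0, 0, 1]
  ]
}}

```text
t: 12.15
eef_pos: [630.3, -49.9, 95.3]
tcp_rot: [3.142, 0.001, 3.024]
ft_force: [0.1, -0.5, -2.3]
opening: 0.249
grip_force: 30.0
```

{"op": "carry_out", "data": {
  "motion": [
    [0, 0, 0, 0, 0.5],
    [0, 0, 0, 0, 0.5],
    [0, 0, 0, 0, 0.5],
    [0, 0, 0, 0, 0.5],
    [0, 0, -15, 0, 0.5],
    [0, 0, -40, 0, 0.5],
    [0, 0, -50, 0, 0],
    [0, 0, -50, 0, 0],
    [0, 0, -50, 0, 0]
  ]
}}

```text
t: 13.05
eef_pos: [629.5, -49.8, 302.9]
tcp_rot: [3.142, 0.001, 3.024]
ft_force: [1.0, 0.4, 0.1]
opening: 0.693
grip_force: 0.0
```

```bash
python3 -c "
from h import *
plan(700,15,300,np.pi+TH)"
```

```text
turn 0.0 shift [-62.3  72.7   2.9] | at [629.5 -49.8 302.9] yaw 3.024 j6 -1.64 F [1.  0.4 0.1] open 0.693 t 13.1
```

{"op": "carry_out", "data": {
  "motion": [
    [-31, 36, 1, 0, 0],
    [-31, 36, 2, 0, 0],
    [0, 0, 0, 0, 0],
    [0, 0, 0, 0, 0]
  ]
}}

```text
t: 13.45
eef_pos: [700.0, 15.0, 296.7]
tcp_rot: [-3.142, -0.0, 3.025]
ft_force: [-0.7, -1.2, 0.0]
opening: 0.989
grip_force: 0.0
```

```bash
cat >> h.py <<'E'
def seat(c,col,z=82):
    w=ray(c,big(c,col,rim(col),z).reshape(-1,2),z)[:,:2]; u=w@AX; v=w@AY; r=rim(col)
    print(col,"rect",rect(c,big(c,col,rim(col),z),z),"u",u.min().round(1),u.max().round(1),"v",v.min().round(1),v.max().round(1),"| du dv",((u.min()+u.max())/2-r@AX).round(1),((v.min()+v.max())/2-r@AY).round(1))
E
python3 - <<'E'
from h import *
c=cam("wrist"); np.savez("w3.npz",**c); cv2.imwrite("pics/w3.png",cv2.resize(c["color"][50:200,50:450,::-1],None,fx=2,fy=2))
seat(c,"red"); 
for n in("yellow","green","blue"): seat(c,n,72)
HUE
for n,g in {"green":(420,-185),"blue":(422,-44),"yellow":(427,97)}.items(): print(n,rect(c,big(c,n,g,10),10))
E
```

```text
red rect (629.6, -48.4, 111, 96, -6.8) u 575.5 686.4 v -21.7 74.7 | du dv 0.4 1.4
yellow rect (615.4, -164.8, 112, 90, -6.7) u 574.4 686.7 v -136.0 -45.6 | du dv 0.1 0.1
green rect (643.0, 66.2, 111, 88, -6.8) u 575.1 686.2 v 97.7 186.0 | du dv 0.1 0.7
blue rect (656.3, 173.9, 112, 104, -6.7) u 574.8 687.3 v 198.4 302.2 | du dv 0.6 -6.8
green (446.2, -188.4, 91, 59, 74.0)
blue (455.3, -42.1, 88, 46, -85.2)
yellow (468.2, 92.7, 89, 26, 85.9)
```

View pics/w3.png

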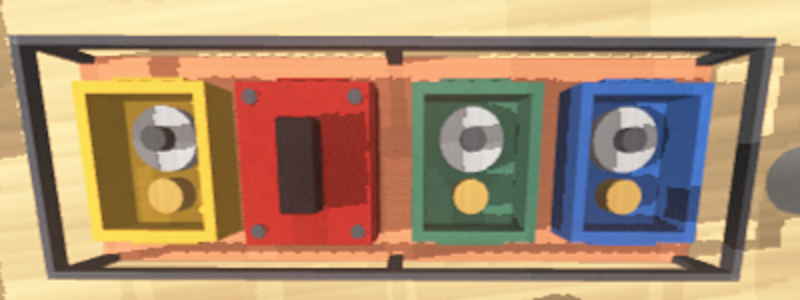

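The red cover is seated flat, within about 2 mm. Next I'll look at the remaining covers again.

```bash
python3 -c "
from h import *
plan(480,20,300,np.pi+TH)"
```

```text
turn 0.1 shift [218.7 -20.3  -3.1] | at [699.6  14.3 296.9] yaw 3.024 j6 -1.53 F [0.5 0.5 0.2] open 0.992 t 13.5
```

{"op": "carry_out", "data": {
  "motion": [
    [36, -4, 0, 0, 0],
    [36, -4, 0, 0, 0],
    [36, -4, 0, 0, 0],
    [36, -4, 0, 0, 0],
    [36, -4, 0, 0, 0],
    [38, 0, -3, 0, 0],
    [0, 0, 0, 0, 0],
    [0, 0, 0, 0, 0]
  ]
}}

```text
t: 14.3
eef_pos: [480.5, 19.5, 300.7]
tcp_rot: [3.142, 0.002, 3.023]
ft_force: [0.6, -0.1, 0.5]
opening: 1.003
grip_force: 0.0
```

```bash
cat >> h.py <<'E'
LAST={"green":(420,-182),"blue":(422,-44),"yellow":(427,97)}
def covers(cols,go=None):
    c=cam("wrist")
    for n in cols:
        r=rect(c,big(c,n,LAST[n],10),10); print(n,r)
        if n==go: plan(r[0],r[1],110,np.pi+np.radians(r[4]))
E
python3 -c "
from h import *
covers(['green','blue','yellow'],'yellow')"
```

```text
green (419.6, -182.1, 108, 89, -17.5)
blue (422.1, -45.1, 108, 88, 5.9)
yellow (426.8, 96.1, 109, 90, -4.1)
turn -2.7 shift [ 59.7  72.5 190.3] | at [481.2  19.5 300.3] yaw 3.023 j6 -1.55 F [ 0.1  0.5 -0.2] open 1.0 t 14.3
```

{"op": "carry_out", "data": {
  "motion": [
    [0, 0, 0, -2.7, 0],
    [15, 18, 30, 0, 0],
    [15, 18, 40, 0, 0],
    [15, 18, 40, 0, 0],
    [14.7, 18.5, 40, 0, 0],
    [0, 0, 40, 0, 0],
    [0, 0, 0, 0, 0],
    [0, 0, 0, 0, 0]
  ]
}}

```text
t: 15.15
eef_pos: [427.6, 96.5, 109.7]
tcp_rot: [-3.141, -0.001, 3.07]
ft_force: [1.1, -0.3, 0.4]
opening: 0.996
grip_force: 0.0
```

```bash
python3 -c "
from h import *
plan(426.8,97,22,np.pi+np.radians(-4.1))"
```

```text
turn 0.0 shift [ 0.8  0.5 87.7] | at [427.6  96.5 109.7] yaw 3.07 j6 -1.43 F [ 1.1 -0.3  0.4] open 0.996 t 15.2
```

{"op": "carry_out", "data": {
  "motion": [
    [0.8, 0.5, 30, 0, 0.4],
    [0, 0, 30, 0, 0.4],
    [0, 0, 20, 0, 0.4],
    [0, 0, 7.7, 0, 0.4],
    [0, 0, 0, 0, 0.4],
    [0, 0, 0, 0, 1],
    [0, 0, 0, 0, 1],
    [0, 0, 0, 0, 1],
    [0, 0, 0, 0, 1],
    [0, 0, 0, 0, 1],
    [0, 0, 0, 0, 1],
    [0, 0, 0, 0, 1]
  ]
}}

```text
t: 16.35
eef_pos: [426.3, 97.4, 22.1]
tcp_rot: [3.141, 0.001, 3.071]
ft_force: [-0.0, 1.9, 7.6]
opening: 0.254
grip_force: 30.0
```

{"op": "carry_out", "data": {
  "motion": [
    [0, 0, 0, 0, 1],
    [0, 0, 0, 0, 1],
    [0, 0, 0, 0, 1]
  ]
}}

```text
t: 16.65
eef_pos: [426.3, 97.4, 22.1]
tcp_rot: [3.141, 0.001, 3.071]
ft_force: [0.8, 1.5, 7.3]
opening: 0.249
grip_force: 30.0
```

{"op": "carry_out", "data": {
  "motion": [
    [0, 0, -20, 0, 1],
    [0, 0, -40, 0, 1],
    [0, 0, -40, 0, 1],
    [0, 0, -40, 0, 1],
    [0, 0, -40, 0, 1],
    [0, 0, 0, 0, 1]
  ]
}}

```text
t: 17.25
eef_pos: [427.4, 97.4, 205.7]
tcp_rot: [3.14, 0.007, 3.071]
ft_force: [0.3, -0.1, -3.2]
opening: 0.252
grip_force: 30.0
```

```bash
python3 -c "
from h import *
plan(*(rim('yellow')+1.5*AY+.5*AX),150,np.pi+TH)"
```

```text
turn 2.8 shift [-218.1 -236.8   55.7] | at [427.4  97.4 205.7] yaw 3.071 j6 -1.43 F [ 0.3 -0.1 -3.2] open 0.252 t 17.2
```

{"op": "carry_out", "data": {
  "motion": [
    [0, 0, 0, 2.8, 1],
    [-31, -34, 0, 0, 1],
    [-31, -34, 0, 0, 1],
    [-31, -34, 0, 0, 1],
    [-31, -34, 0, 0, 1],
    [-31, -34, 0, 0, 1],
    [-31, -34, 0, 0, 1],
    [-32, -33, 0, 0, 1],
    [0, 0, 30, 0, 1],
    [0, 0, 20, 0, 1],
    [0, 0, 0, 0, 1],
    [0, 0, 0, 0, 1]
  ]
}}

```text
t: 18.45
eef_pos: [613.9, -163.9, 150.9]
tcp_rot: [3.141, -0.002, 3.022]
ft_force: [-0.1, -0.3, -3.4]
opening: 0.251
grip_force: 30.0
```

```bash
python3 -c "
from h import *
plan(*(rim('yellow')+1.5*AY+.3*AX),94.3,np.pi+TH)"
```

```text
turn -0.1 shift [-1.8  0.7 56.6] | at [ 613.9 -163.9  150.9] yaw 3.022 j6 -1.82 F [-0.1 -0.3 -3.4] open 0.251 t 18.4
```

{"op": "carry_out", "data": {
  "motion": [
    [-1.8, 0.7, 25, 0, 1],
    [0, 0, 20, 0, 1],
    [0, 0, 6, 0, 1],
    [0, 0, 3.5, 0, 1],
    [0, 0, 2, 0, 1],
    [0, 0, 0, 0, 1],
    [0, 0, 0, 0, 1]
  ]
}}

```text
t: 19.15
eef_pos: [616.4, -163.7, 96.1]
tcp_rot: [-3.141, 0.001, 3.022]
ft_force: [-0.3, -0.1, -3.1]
opening: 0.25
grip_force: 30.0
```

{"op": "carry_out", "data": {
  "motion": [
    [0, 0, 0, 0, 0.5],
    [0, 0, 0, 0, 0.5],
    [0, 0, 0, 0, 0.5],
    [0, 0, 0, 0, 0.5],
    [0, 0, -15, 0, 0.5],
    [0, 0, -40, 0, 0.5],
    [0, 0, -50, 0, 0],
    [0, 0, -50, 0, 0],
    [0, 0, -50, 0, 0],
    [0, 0, 0, 0, 0],
    [0, 0, 0, 0, 0]
  ]
}}

```text
t: 20.25
eef_pos: [616.0, -163.6, 302.2]
tcp_rot: [-3.141, 0.003, 3.022]
ft_force: [0.4, -0.2, -1.1]
opening: 0.864
grip_force: 0.0
```

```bash
python3 -c "
from h import *
plan(480,-50,300,np.pi+TH)"
```

```text
turn -0.1 shift [148.5  96.7   2.2] | at [ 616.  -163.6  302.2] yaw 3.022 j6 -1.81 F [ 0.4 -0.2 -1.1] open 0.864 t 20.2
```

{"op": "carry_out", "data": {
  "motion": [
    [37, 24, 0, 0, 0],
    [37, 24, 0, 0, 0],
    [37, 24, 0, 0, 0],
    [37, 24, 0, 0, 0],
    [0, 0, 0, 0, 0],
    [0, 0, 0, 0, 0]
  ]
}}

```text
t: 20.85
eef_pos: [480.1, -50.2, 300.0]
tcp_rot: [3.141, -0.001, 3.023]
ft_force: [0.1, 1.0, 0.3]
opening: 0.997
grip_force: 0.0
```

```bash
python3 -c "
from h import *
covers(['green','blue'],'blue')"
```

```text
green (419.8, -182.1, 107, 89, -17.5)
blue (422.1, -45.4, 108, 88, 5.8)
turn -12.6 shift [ 57.8  11.2 189.9] | at [480.8 -50.7 299.9] yaw 3.022 j6 -1.69 F [ 0.5 -0.   0.2] open 1.003 t 20.9
```

{"op": "carry_out", "data": {
  "motion": [
    [0, 0, 0, -6.3, 0],
    [0, 0, 0, -6.3, 0],
    [20, 4, 40, 0, 0],
    [20, 4, 40, 0, 0],
    [17.8, 3.2, 40, 0, 0],
    [0, 0, 40, 0, 0],
    [0, 0, 30, 0, 0.4],
    [0, 0, 0, 0, 0.4],
    [0, 0, 0, 0, 0.4]
  ]
}}

```text
t: 21.8
eef_pos: [422.4, -45.7, 110.1]
tcp_rot: [3.141, -0.002, -3.042]
ft_force: [-0.0, -0.5, 0.5]
opening: 0.805
grip_force: 0.0
```

```bash
python3 -c "
from h import *
plan(422.1,-44.6,22,np.pi+np.radians(5.8))"
```

```text
turn -0.1 shift [ 0.2  1.2 88.1] | at [422.4 -45.7 110.1] yaw -3.042 j6 -1.93 F [-0.  -0.5  0.5] open 0.805 t 21.8
```

{"op": "carry_out", "data": {
  "motion": [
    [0.2, 1.2, 30, 0, 0.4],
    [0, 0, 30, 0, 0.4],
    [0, 0, 20, 0, 0.4],
    [0, 0, 8, 0, 0.4],
    [0, 0, 0, 0, 0.4],
    [0, 0, 0, 0, 1],
    [0, 0, 0, 0, 1],
    [0, 0, 0, 0, 1],
    [0, 0, 0, 0, 1],
    [0, 0, 0, 0, 1],
    [0, 0, 0, 0, 1],
    [0, 0, 0, 0, 1]
  ]
}}

```text
t: 23.0
eef_pos: [421.8, -44.1, 22.6]
tcp_rot: [-3.141, 0.001, -3.041]
ft_force: [-1.6, -0.1, 7.2]
opening: 0.25
grip_force: 30.0
```

{"op": "carry_out", "data": {
  "motion": [
    [0, 0, 0, 0, 1],
    [0, 0, -20, 0, 1],
    [0, 0, -40, 0, 1],
    [0, 0, -40, 0, 1],
    [0, 0, -40, 0, 1],
    [0, 0, -40, 0, 1],
    [0, 0, 0, 0, 1]
  ]
}}

```text
t: 23.7
eef_pos: [423.0, -44.4, 206.3]
tcp_rot: [-3.139, 0.007, -3.041]
ft_force: [-0.4, -0.3, -2.5]
opening: 0.254
grip_force: 30.0
```

```bash
python3 -c "
from h import *
plan(*(rim('blue')+1.5*AY+.3*AX),150,np.pi+TH)"
```

```text
turn 12.5 shift [-205.5  252.6   56.3] | at [423.  -44.4 206.3] yaw -3.041 j6 -1.93 F [-0.4 -0.3 -2.5] open 0.254 t 23.7
```

{"op": "carry_out", "data": {
  "motion": [
    [0, 0, 0, 6.3, 1],
    [0, 0, 0, 6.2, 1],
    [-29, 36, 0, 0, 1],
    [-29, 36, 0, 0, 1],
    [-29, 36, 0, 0, 1],
    [-29, 36, 0, 0, 1],
    [-29, 36, 0, 0, 1],
    [-29, 36, 0, 0, 1],
    [-31, 36.6, 0, 0, 1],
    [0, 0, 30, 0, 1],
    [0, 0, 20, 0, 1],
    [0, 0, 0, 0, 1]
  ]
}}

```text
t: 24.9
eef_pos: [653.1, 182.5, 147.5]
tcp_rot: [-3.139, -0.007, 3.024]
ft_force: [-0.4, -0.1, -2.6]
opening: 0.246
grip_force: 30.0
```

{"op": "carry_out", "data": {
  "motion": [
    [0, 0, 0, 0, 1],
    [0, 0, 0, 0, 1]
  ]
}}

```text
t: 25.1
eef_pos: [655.3, 182.5, 153.2]
tcp_rot: [3.141, 0.001, 3.023]
ft_force: [0.9, 0.7, -2.0]
opening: 0.25
grip_force: 30.0
```

```bash
python3 -c "
from h import *
plan(*(rim('blue')+1.5*AY),94.8,np.pi+TH)"
```

```text
turn 0.0 shift [-1.4 -0.2 58.4] | at [655.3 182.5 153.2] yaw 3.023 j6 -1.28 F [ 0.9  0.7 -2. ] open 0.25 t 25.1
```

{"op": "carry_out", "data": {
  "motion": [
    [-1.4, -0.2, 25, 0, 1],
    [0, 0, 20, 0, 1],
    [0, 0, 7, 0, 1],
    [0, 0, 4, 0, 1],
    [0, 0, 2, 0, 1],
    [0, 0, 0, 0, 1],
    [0, 0, 0, 0, 1]
  ]
}}

```text
t: 25.8
eef_pos: [656.6, 182.3, 95.1]
tcp_rot: [3.141, 0.001, 3.024]
ft_force: [-0.2, -0.1, -2.2]
opening: 0.251
grip_force: 30.0
```

{"op": "carry_out", "data": {
  "motion": [
    [0, 0, 0, 0, 0.5],
    [0, 0, 0, 0, 0.5],
    [0, 0, 0, 0, 0.5],
    [0, 0, 0, 0, 0.5],
    [0, 0, -15, 0, 0.5],
    [0, 0, -40, 0, 0.5],
    [0, 0, -50, 0, 0],
    [0, 0, -50, 0, 0],
    [0, 0, -50, 0, 0],
    [0, 0, 0, 0, 0],
    [0, 0, 0, 0, 0]
  ]
}}

```text
t: 26.9
eef_pos: [656.2, 182.3, 301.4]
tcp_rot: [3.141, 0.003, 3.024]
ft_force: [0.1, -1.1, -0.8]
opening: 0.861
grip_force: 0.0
```

```bash
python3 -c "
from h import *
plan(700,15,300,np.pi+TH)"
```

```text
turn 0.0 shift [ -63.3 -160.9    1.4] | at [656.2 182.3 301.4] yaw 3.024 j6 -1.28 F [ 0.1 -1.1 -0.8] open 0.861 t 26.9
```

{"op": "carry_out", "data": {
  "motion": [
    [-13, -32, 0, 0, 0],
    [-13, -32, 0, 0, 0],
    [-13, -32, 0, 0, 0],
    [-13, -32, 0, 0, 0],
    [-11, -33, 0, 0, 0],
    [0, 0, 0, 0, 0],
    [0, 0, 0, 0, 0]
  ]
}}

```text
t: 27.6
eef_pos: [699.5, 14.4, 297.8]
tcp_rot: [3.141, -0.003, 3.022]
ft_force: [-0.6, 0.2, 0.3]
opening: 1.0
grip_force: 0.0
```

Run:
```python
from h import *
c=cam("wrist"); cv2.imwrite("pics/w4.png",cv2.resize(c["color"][0:200,0:512,::-1],None,fx=1.5,fy=1.5))
for n in("yellow","red","blue"): seat(c,n)
seat(c,"green",72)
plan(480,-150,300,np.pi+TH)
```

```text
yellow rect (615.9, -165.4, 111, 90, -6.8) u 575.6 686.8 v -136.2 -46.5 | du dv 0.7 -0.4
red rect (629.2, -48.0, 110, 97, -6.8) u 575.6 685.4 v -21.8 75.5 | du dv 0.0 1.8
blue rect (655.5, 172.0, 110, 105, -6.8) u 575.6 685.5 v 195.7 301.2 | du dv 0.1 -8.6
green rect (642.3, 66.7, 111, 87, -6.8) u 574.2 685.6 v 98.6 186.0 | du dv -0.6 1.2
turn 0.0 shift [ 198.4 -190.2   -1.8] | at [699.5  15.4 298.2] yaw 3.023 j6 -1.53 F [-0.2  0.4  0.9] open 0.999 t 27.6
```

View pics/w4.png

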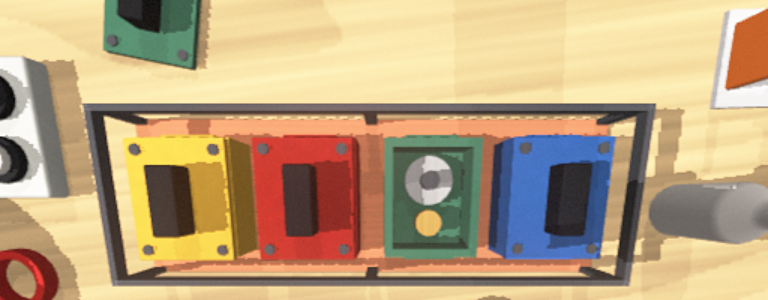

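Yellow, red and blue are all flat and within about 2 mm. Green is next.

{"op": "carry_out", "data": {
  "motion": [
    [33, -32, 0, 0, 0],
    [33, -32, 0, 0, 0],
    [33, -32, 0, 0, 0],
    [33, -32, 0, 0, 0],
    [33, -32, 0, 0, 0],
    [33, -31, 0, 0, 0],
    [0, 0, 0, 0, 0],
    [0, 0, 0, 0, 0]
  ]
}}

```text
t: 28.45
eef_pos: [480.6, -150.9, 299.6]
tcp_rot: [3.141, 0.001, 3.023]
ft_force: [-0.0, -0.3, 0.4]
opening: 1.001
grip_force: 0.0
```

```bash
python3 -c "
from h import *
covers(['green'],'green')
c=cam('wrist')
for k in blobs(mask(c,'green',100,50),200)+blobs(mask(c,'blue',100,50),200): print(rect(c,k,30))"
```

```text
green (419.5, -183.1, 107, 88, -17.5)
turn 10.8 shift [ 49.  -49.5 189.4] | at [ 481.2 -150.6  299.4] yaw 3.024 j6 -1.89 F [ 0.3  0.  -0.5] open 0.998 t 28.5
(498.1, -359.7, 29, 28, -54.2)
```

{"op": "carry_out", "data": {
  "motion": [
    [0, 0, 0, 5.4, 0],
    [0, 0, 0, 5.4, 0],
    [16, -16, 40, 0, 0],
    [16, -16, 40, 0, 0],
    [17, -17.5, 40, 0, 0],
    [0, 0, 40, 0, 0],
    [0, 0, 30, 0, 0.4],
    [0, 0, 0, 0, 0.4],
    [0, 0, 0, 0, 0.4]
  ]
}}

```text
t: 29.45
eef_pos: [419.9, -183.3, 109.4]
tcp_rot: [3.141, -0.001, 2.837]
ft_force: [-0.6, -0.8, 1.5]
opening: 0.805
grip_force: 0.0
```

```bash
python3 -c "
from h import *
plan(419.7,-182.2,22,np.pi+np.radians(-17.5))"
```

```text
turn 0.0 shift [ 0.5  1.  87.4] | at [ 419.9 -183.3  109.4] yaw 2.837 j6 -1.82 F [-0.6 -0.8  1.5] open 0.805 t 29.4
```

{"op": "carry_out", "data": {
  "motion": [
    [0.5, 1, 30, 0, 0.4],
    [0, 0, 30, 0, 0.4],
    [0, 0, 20, 0, 0.4],
    [0, 0, 7.4, 0, 0.4],
    [0, 0, 0, 0, 0.4],
    [0, 0, 0, 0, 1],
    [0, 0, 0, 0, 1],
    [0, 0, 0, 0, 1],
    [0, 0, 0, 0, 1],
    [0, 0, 0, 0, 1],
    [0, 0, 0, 0, 1],
    [0, 0, 0, 0, 1]
  ]
}}

```text
t: 30.65
eef_pos: [419.1, -182.7, 22.2]
tcp_rot: [3.142, 0.0, 2.835]
ft_force: [0.1, 2.1, 6.2]
opening: 0.249
grip_force: 30.0
```

{"op": "carry_out", "data": {
  "motion": [
    [0, 0, 0, 0, 1],
    [0, 0, -20, 0, 1],
    [0, 0, -40, 0, 1],
    [0, 0, -40, 0, 1],
    [0, 0, -40, 0, 1],
    [0, 0, -40, 0, 1],
    [0, 0, 0, 0, 1]
  ]
}}

```text
t: 31.35
eef_pos: [420.3, -183.5, 206.0]
tcp_rot: [-3.14, 0.007, 2.835]
ft_force: [0.6, -0.3, -3.6]
opening: 0.25
grip_force: 30.0
```

```bash
python3 -c "
from h import *
plan(*(rim('green')+1.5*AY+.2*AX),150,np.pi+TH)"
```

```text
turn -10.8 shift [-191.7  275.    56. ] | at [ 420.3 -183.5  206. ] yaw 2.835 j6 -1.82 F [ 0.6 -0.3 -3.6] open 0.25 t 31.4
```

{"op": "carry_out", "data": {
  "motion": [
    [0, 0, 0, -5.4, 1],
    [0, 0, 0, -5.4, 1],
    [-27, 39, 0, 0, 1],
    [-27, 39, 0, 0, 1],
    [-27, 39, 0, 0, 1],
    [-27, 39, 0, 0, 1],
    [-27, 39, 0, 0, 1],
    [-28, 40, 0, 0, 1],
    [-28.7, 40, 0, 0, 1],
    [0, 0, 30, 0, 1],
    [0, 0, 20, 0, 1],
    [0, 0, 0, 0, 1]
  ]
}}

```text
t: 32.55
eef_pos: [639.8, 68.1, 147.5]
tcp_rot: [-3.141, -0.007, 3.024]
ft_force: [-0.4, -0.1, -2.8]
opening: 0.254
grip_force: 30.0
```

{"op": "carry_out", "data": {
  "motion": [
    [0, 0, 0, 0, 1],
    [0, 0, 0, 0, 1]
  ]
}}

```text
t: 32.75
eef_pos: [642.1, 67.5, 152.7]
tcp_rot: [3.141, 0.001, 3.023]
ft_force: [-0.1, -0.2, -2.6]
opening: 0.252
grip_force: 30.0
```

```bash
python3 -c "
from h import *
plan(*(rim('green')+1.5*AY),94.3,np.pi+TH)"
```

```text
turn 0.0 shift [-1.  -0.5 58.4] | at [642.1  67.5 152.7] yaw 3.023 j6 -1.45 F [-0.1 -0.2 -2.6] open 0.252 t 32.8
```

{"op": "carry_out", "data": {
  "motion": [
    [-1, -0.5, 25, 0, 1],
    [0, 0, 20, 0, 1],
    [0, 0, 7, 0, 1],
    [0, 0, 4, 0, 1],
    [0, 0, 1.7, 0, 1],
    [0, 0, 0, 0, 1],
    [0, 0, 0, 0, 1]
  ]
}}

```text
t: 33.45
eef_pos: [643.0, 67.2, 95.0]
tcp_rot: [3.141, 0.001, 3.024]
ft_force: [-0.4, -0.3, -2.6]
opening: 0.25
grip_force: 30.0
```

{"op": "carry_out", "data": {
  "motion": [
    [0, 0, 0, 0, 0.5],
    [0, 0, 0, 0, 0.5],
    [0, 0, 0, 0, 0.5],
    [0, 0, 0, 0, 0.5],
    [0, 0, -15, 0, 0.5],
    [0, 0, -40, 0, 0.5],
    [0, 0, -50, 0, 0],
    [0, 0, -50, 0, 0],
    [0, 0, -50, 0, 0],
    [0, 0, 0, 0, 0],
    [0, 0, 0, 0, 0]
  ]
}}

```text
t: 34.55
eef_pos: [642.6, 67.2, 301.2]
tcp_rot: [3.141, 0.003, 3.024]
ft_force: [-0.1, 0.0, -0.3]
opening: 0.861
grip_force: 0.0
```

```bash
python3 -c "
from h import *
plan(700,15,300,np.pi+TH)"
```

```text
turn 0.0 shift [-63.2 -45.    1.2] | at [642.6  67.2 301.2] yaw 3.024 j6 -1.45 F [-0.1  0.  -0.3] open 0.861 t 34.5
```

{"op": "carry_out", "data": {
  "motion": [
    [-31, -22, 0, 0, 0],
    [-32, -23, 1, 0, 0],
    [0, 0, 0, 0, 0],
    [0, 0, 0, 0, 0]
  ]
}}

```text
t: 34.95
eef_pos: [699.6, 14.6, 296.2]
tcp_rot: [3.142, -0.003, 3.022]
ft_force: [-0.9, 0.0, 0.3]
opening: 1.0
grip_force: 0.0
```

Run:
```python
from h import *
c=cam("wrist")
for n in OFF: seat(c,n)
plan(590,-340,300,np.pi+TH)
```

```text
yellow rect (615.9, -165.4, 111, 90, -6.9) u 575.8 686.6 v -136.3 -46.4 | du dv 0.7 -0.5
red rect (620.7, -41.6, 131, 98, -7.0) u 556.1 686.6 v -17.0 81.5 | du dv -9.2 7.2
green rect (642.7, 65.6, 109, 88, -6.8) u 575.7 685.1 v 97.2 185.3 | du dv -0.1 0.1
blue rect (655.4, 172.1, 109, 106, -6.8) u 575.7 685.1 v 195.7 301.2 | du dv -0.1 -8.6
turn 0.0 shift [  66.5 -365.6   -3.2] | at [699.3  15.2 296.8] yaw 3.023 j6 -1.53 F [-0.2  0.3 -0.1] open 0.999 t 35.0
```

The red reading has changed, so it was probably knocked. I'll check.

Run:
```python
from h import *
c=cam("wrist"); np.savez("w5.npz",**c); cv2.imwrite("pics/w5.png",cv2.resize(c["color"][50:210,60:420,::-1],None,fx=2.2,fy=2.2,interpolation=cv2.INTER_CUBIC))
```

```text
(no output)
```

View pics/w5.png

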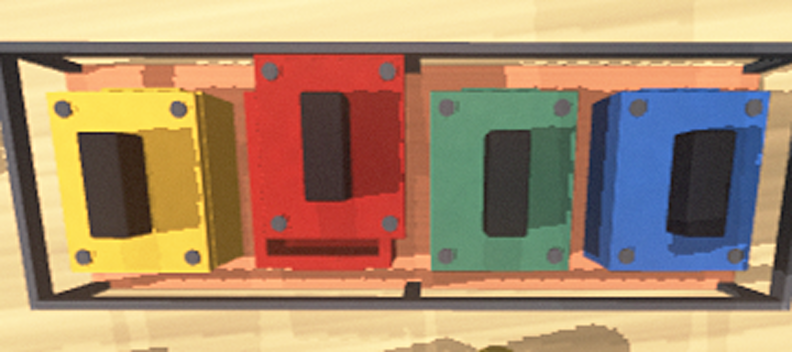

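Red has slid about 20 mm in -x on its rim, up against the rail. It is still flat and at the same angle. I'll regrip it and put it back, after getting its centre from the four screws.

Run:
```python
from h import *
c=dict(np.load("w5.npz"))
f=lambda L:np.array(L)/2.2+[60,50]
for n,L in {"red":[(270,72),(387,72),(279,222),(390,222)],"green":[(447,107),(562,107),(446,256),(555,256)]}.items():
    w=ray(c,f(L),82)[:,:2]; m=w.mean(0); r=rim(n)
    e=w[0]-w[2]; print(n,m.round(1),"du dv",((m-r)@AX).round(1),((m-r)@AY).round(1), "ang",np.degrees(np.arctan2(*(w[2]-w[0])[::-1])).round(1),np.degrees(np.arctan2(*(w[3]-w[1])[::-1])).round(1), np.linalg.norm(e).round(1))
m=rim("red")-AX*19+AY*4
plan(*m,180,np.pi+TH)
```

```text
red [610.9 -36.2] du dv -19.6 11.3 ang -6.7 -6.5 88.9
green [644.   66.6] du dv 1.1 1.2 ang -6.7 -6.6 90.7
turn 0.1 shift [ 80.9 -69.2 117.4] | at [699.2  15.6 297.4] yaw 3.024 j6 -1.53 F [-0.3 -0.4 -0.2] open 1.004 t 35.0
```

```bash
python3 -c "
from h import *
plan(*(rim('red')-20.5*AX+9*AY),150,np.pi+TH)"
```

```text
turn 0.1 shift [ 82.4 -64.2 147.4] | at [699.2  15.6 297.4] yaw 3.024 j6 -1.53 F [-0.3 -0.4 -0.2] open 1.004 t 35.0
```

{"op": "carry_out", "data": {
  "motion": [
    [27, -21, 20, 0, 0.45],
    [27, -21, 30, 0, 0.45],
    [28.4, -22.2, 30, 0, 0.45],
    [0, 0, 40, 0, 0.45],
    [0, 0, 27.4, 0, 0.45],
    [0, 0, 0, 0, 0.45],
    [0, 0, 0, 0, 0.45],
    [0, 0, 0, 0, 0.45]
  ]
}}

```text
t: 35.85
eef_pos: [611.2, -38.6, 152.6]
tcp_rot: [-3.142, 0.003, 3.024]
ft_force: [0.3, 0.6, -0.4]
opening: 0.553
grip_force: 0.0
```

```bash
python3 -c "
from h import *
plan(*(rim('red')-20.5*AX+9*AY),95,np.pi+TH)"
```

```text
turn 0.1 shift [ 1.5  0.1 57.6] | at [611.2 -38.6 152.6] yaw 3.024 j6 -1.62 F [ 0.3  0.6 -0.4] open 0.553 t 35.9
```

{"op": "carry_out", "data": {
  "motion": [
    [1.5, 0, 25, 0, 0.45],
    [0, 0, 20, 0, 0.45],
    [0, 0, 8, 0, 0.45],
    [0, 0, 4.6, 0, 0.45],
    [0, 0, 0, 0, 0.45],
    [0, 0, 0, 0, 1],
    [0, 0, 0, 0, 1],
    [0, 0, 0, 0, 1],
    [0, 0, 0, 0, 1],
    [0, 0, 0, 0, 1],
    [0, 0, 0, 0, 1],
    [0, 0, 0, 0, 1]
  ]
}}

```text
t: 37.05
eef_pos: [609.3, -38.5, 93.6]
tcp_rot: [3.141, 0.001, 3.024]
ft_force: [-0.7, 3.4, 6.5]
opening: 0.25
grip_force: 30.0
```

{"op": "carry_out", "data": {
  "motion": [
    [0, 0, 0, 0, 1],
    [0, 0, -6, 0, 1],
    [0, 0, -8, 0, 1],
    [0, 0, 0, 0, 1],
    [0, 0, 0, 0, 1]
  ]
}}

```text
t: 37.55
eef_pos: [608.7, -38.8, 107.3]
tcp_rot: [-3.142, -0.001, 3.024]
ft_force: [0.8, 0.2, -1.3]
opening: 0.248
grip_force: 30.0
```

```bash
python3 -c "
from h import *
plan(*(rim('red')+1.5*AY),95,np.pi+TH)"
```

```text
turn 0.0 shift [-21.5  -6.9  12.3] | at [608.7 -38.8 107.3] yaw 3.024 j6 -1.62 F [ 0.8  0.2 -1.3] open 0.248 t 37.5
```

{"op": "carry_out", "data": {
  "motion": [
    [-11, -3.5, 0, 0, 1],
    [-10.5, -3.4, 0, 0, 1],
    [0, 0, 0, 0, 1],
    [0, 0, 0, 0, 1]
  ]
}}

```text
t: 37.95
eef_pos: [629.6, -48.4, 106.7]
tcp_rot: [3.141, -0.001, 3.023]
ft_force: [-0.5, 0.7, -1.8]
opening: 0.249
grip_force: 30.0
```

```bash
python3 -c "
from h import *
plan(*(rim('red')+1.5*AY),95,np.pi+TH)"
```

```text
turn 0.0 shift [ 0.4  0.1 11.7] | at [629.6 -48.4 106.7] yaw 3.023 j6 -1.63 F [-0.5  0.7 -1.8] open 0.249 t 38.0
```

{"op": "carry_out", "data": {
  "motion": [
    [0, 0, 6, 0, 1],
    [0, 0, 4, 0, 1],
    [0, 0, 2.5, 0, 1],
    [0, 0, 0, 0, 1],
    [0, 0, 0, 0, 0.5],
    [0, 0, 0, 0, 0.5],
    [0, 0, 0, 0, 0.5],
    [0, 0, 0, 0, 0.5],
    [0, 0, -15, 0, 0.5],
    [0, 0, -40, 0, 0.5],
    [0, 0, -50, 0, 0],
    [0, 0, -50, 0, 0]
  ]
}}

```text
t: 39.15
eef_pos: [629.2, -48.1, 252.5]
tcp_rot: [3.142, 0.0, 3.024]
ft_force: [0.9, 0.4, -0.9]
opening: 0.617
grip_force: 0.0
```

{"op": "carry_out", "data": {
  "motion": [
    [-31, 31, -25, 0, 0],
    [-31, 31, -25, 0, 0],
    [0, 0, 0, 0, 0],
    [0, 0, 0, 0, 0]
  ]
}}

```text
t: 39.55
eef_pos: [697.7, 6.2, 299.9]
tcp_rot: [-3.142, 0.001, 3.025]
ft_force: [-0.1, -0.7, -1.1]
opening: 0.947
grip_force: 0.0
```

Run:
```python
from h import *
c=cam("wrist"); np.savez("w6.npz",**c); cv2.imwrite("pics/w6.png",cv2.resize(c["color"][50:210,60:420,::-1],None,fx=2.2,fy=2.2,interpolation=cv2.INTER_CUBIC))
for n in OFF: seat(c,n)
plan(590,-340,300,np.pi+TH)
```

```text
yellow rect (615.6, -165.4, 110, 90, -6.7) u 575.6 686.2 v -136.3 -46.5 | du dv 0.4 -0.5
red rect (629.3, -48.3, 110, 93, -6.7) u 575.3 685.9 v -20.1 73.2 | du dv 0.1 1.5
green rect (643.2, 65.2, 109, 89, -6.7) u 576.3 685.6 v 96.4 185.3 | du dv 0.5 -0.2
blue rect (655.6, 171.4, 109, 107, -6.8) u 576.0 685.3 v 194.5 301.2 | du dv 0.2 -9.3
turn 0.1 shift [  65.4 -355.8   -0.8] | at [697.1   5.6 299.2] yaw 3.024 j6 -1.54 F [ 0.7 -0.3 -1. ] open 0.975 t 39.6
```

View pics/w6.png

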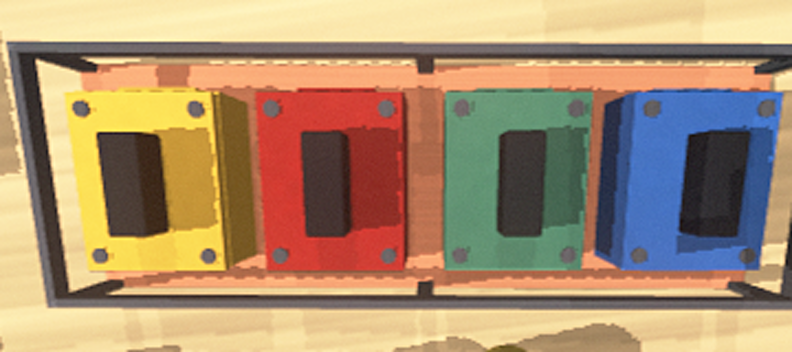

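All four covers are flush, including red. Now for the keys.

{"op": "carry_out", "data": {
  "motion": [
    [7, -40, 0, 0, 1],
    [7, -40, 0, 0, 1],
    [7, -40, 0, 0, 1],
    [7, -40, 0, 0, 1],
    [7, -40, 0, 0, 1],
    [7, -40, 0, 0, 1],
    [7, -40, 0, 0, 1],
    [7, -40, 0, 0, 1],
    [9, -36, 0, 0, 1],
    [0, 0, 0, 0, 1],
    [0, 0, 0, 0, 1]
  ]
}}

```text
t: 40.7
eef_pos: [590.0, -341.0, 298.7]
tcp_rot: [3.141, -0.001, 3.021]
ft_force: [0.1, 1.0, -0.3]
opening: 0.129
grip_force: 0.0
```

Run:
```python
from h import *
plan(590,-340,300,np.pi+TH)
c=cam("wrist"); np.savez("w7.npz",**c); cv2.imwrite("pics/w7.png",c["color"][:,:,::-1])
t=cam("top"); s=cam("scene")
for col in("blue","green","red"):
    for nm,cc in (("w",c),("t",t),("s",s)):
        for k in blobs(mask(cc,col,100,50),50):
            m=cv2.moments(k); p=(m["m10"]/m["m00"],m["m01"]/m["m00"])
            q=ray(cc,p,35)[0]
            if np.hypot(q[0]-525,q[1]+385)<90: print(col,nm,np.round(p,1),q.round(1),ray(cc,p,20)[0].round(1),cv2.contourArea(k))
```

```text
turn -0.1 shift [ 0.1  1.  -1.3] | at [ 590.  -341.   298.7] yaw 3.021 j6 -2.07 F [ 0.1  1.  -0.3] open 0.129 t 40.7
blue w [203. 151.] [ 547.2 -419.6   35. ] [ 548.1 -422.6   20. ] 268.0
blue s [ 95.5 253.9] [ 540.7 -415.2   35. ] [ 529.5 -416.    20. ] 128.5
green w [241.8 109.7] [ 492.9 -350.7   35. ] [ 491.8 -351.2   20. ] 277.5
green s [114.5 224.7] [ 487.1 -347.6   35. ] [ 474.9 -347.1   20. ] 103.0
red w [201.2 109.7] [ 485.5 -412.    35. ] [ 484.1 -414.7   20. ] 331.0
red s [ 89.7 234.4] [ 480.3 -408.    35. ] [ 468.  -408.6   20. ] 115.5
```

View pics/w7.png

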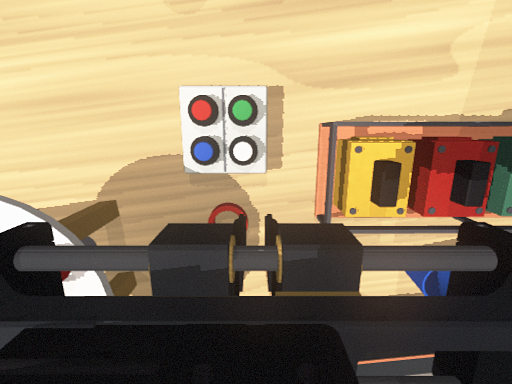

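The keys in the wrist view are red (201,110), green (242,110), blue (203,151) and white (243,151). By parallax their tops are at about 42 mm.

Run:
```python
from h import *
c=dict(np.load("w7.npz"))
for n,p in {"white":(242.5,151),"blue":(203,151),"green":(241.8,109.7),"red":(201.2,109.7)}.items():
    q=ray(c,p,42)[0,:2]+1.5*AY; print(n,q.round(1)); 
    if n=="white": plan(*q,90,np.pi+TH)
```

```text
white [ 554.3 -355.9]
turn 0.1 shift [ 34.8 -20.9 209.2] | at [ 591.3 -339.2  299.2] yaw 3.024 j6 -2.07 F [ 0.9 -0.3 -0.9] open 0.026 t 40.9
blue [ 547.  -416.6]
green [ 493.5 -348.9]
red [ 486.3 -409.2]
```

{"op": "carry_out", "data": {
  "motion": [
    [12, -7, 40, 0, 1],
    [12, -7, 40, 0, 1],
    [10.8, -6.9, 40, 0, 1],
    [0, 0, 40, 0, 1],
    [0, 0, 40, 0, 1],
    [0, 0, 9, 0, 1],
    [0, 0, 25, 0, 1],
    [0, 0, 0, 0, 1],
    [0, 0, 0, 0, 1]
  ]
}}

```text
t: 41.75
eef_pos: [555.0, -356.7, 66.6]
tcp_rot: [-3.141, 0.001, 3.024]
ft_force: [0.1, -0.3, 0.5]
opening: 0.005
grip_force: 0.0
```

```bash
python3 -c "
from h import *
plan(554.3,-355.9,52,np.pi+TH)"
```

```text
turn 0.1 shift [ 0.8  0.7 14.6] | at [ 555.  -356.7   66.6] yaw 3.024 j6 -2.13 F [ 0.1 -0.3  0.5] open 0.005 t 41.8
```

{"op": "carry_out", "data": {
  "motion": [
    [0, 0, 8, 0, 1],
    [0, 0, 4, 0, 1],
    [0, 0, 2, 0, 1],
    [0, 0, 2, 0, 1]
  ]
}}

```text
t: 42.15
eef_pos: [555.5, -357.5, 53.6]
tcp_rot: [-3.139, 0.004, 3.024]
ft_force: [-9.3, 8.8, 49.2]
opening: 0.003
grip_force: 24.6
```

{"op": "carry_out", "data": {
  "motion": [
    [0, 0, 2, 0, 1],
    [0, 0, 1, 0, 1],
    [0, 0, 0, 0, 1]
  ]
}}

```text
t: 42.45
eef_pos: [555.6, -357.6, 53.3]
tcp_rot: [-3.138, 0.005, 3.024]
ft_force: [-13.2, 12.0, 58.6]
opening: 0.004
grip_force: 29.2
```

{"op": "carry_out", "data": {
  "motion": [
    [0, 0, -4, 0, 1],
    [0, 0, -2, 0, 1],
    [0, 0, 0, 0, 1]
  ]
}}

```text
t: 42.75
eef_pos: [555.3, -357.4, 54.2]
tcp_rot: [-3.14, 0.003, 3.024]
ft_force: [1.4, 2.0, 13.2]
opening: 0.006
grip_force: 6.6
```

{"op": "carry_out", "data": {
  "motion": [
    [0, 0, -2, 0, 1],
    [0, 0, 0, 0, 1]
  ]
}}

```text
t: 42.95
eef_pos: [555.2, -357.3, 55.5]
tcp_rot: [-3.14, 0.003, 3.024]
ft_force: [2.5, 0.2, 4.7]
opening: 0.008
grip_force: 2.1
```

{"op": "carry_out", "data": {
  "motion": [
    [0, 0, -2, 0, 1],
    [0, 0, 0, 0, 1]
  ]
}}

```text
t: 43.15
eef_pos: [554.6, -357.1, 56.6]
tcp_rot: [-3.141, 0.001, 3.024]
ft_force: [2.3, -1.1, 4.4]
opening: 0.012
grip_force: 1.7
```

{"op": "carry_out", "data": {
  "motion": [
    [0, 0, -2, 0, 1],
    [0, 0, 0, 0, 1]
  ]
}}

```text
t: 43.35
eef_pos: [554.2, -356.9, 58.2]
tcp_rot: [3.141, -0.0, 3.024]
ft_force: [2.3, -1.6, 3.3]
opening: 0.0
grip_force: 1.3
```

The spring force on the way up (about 4.5 N from 54 to 59 mm) confirms that white was fully pressed. That puts the key tops at about 51 mm. Now blue.

{"op": "carry_out", "data": {
  "motion": [
    [0, 0, -15, 0, 1],
    [0, 0, -20, 0, 1],
    [0, 0, 0, 0, 1],
    [0, 0, 0, 0, 1]
  ]
}}

```text
t: 43.75
eef_pos: [554.1, -356.7, 93.5]
tcp_rot: [3.141, -0.0, 3.024]
ft_force: [0.5, -0.5, -0.5]
opening: 0.0
grip_force: 0.0
```

Run:
```python
from h import *
c=dict(np.load("w7.npz"))
for n,p in {"white":(242.5,151),"blue":(203,151),"green":(241.8,109.7)}.items():
    q=ray(c,p,50)[0,:2]+1.5*AY; print(n,q.round(1)); plan(*q,66,np.pi+TH)
```

```text
white [ 553.7 -355.4]
turn 0.0 shift [ 0.5  1.3 27.5] | at [ 554.1 -356.7   93.5] yaw 3.024 j6 -2.13 F [ 0.5 -0.5 -0.5] open 0.0 t 43.8
blue [ 546.5 -415. ]
turn 0.0 shift [  0.6 -58.8  27.5] | at [ 554.1 -356.7   93.5] yaw 3.024 j6 -2.13 F [ 0.5 -0.5 -0.5] open 0.0 t 43.8
green [ 494.1 -348.6]
turn 0.0 shift [60.5  1.  27.5] | at [ 554.1 -356.7   93.5] yaw 3.024 j6 -2.13 F [ 0.5 -0.5 -0.5] open 0.0 t 43.8
```

{"op": "carry_out", "data": {
  "motion": [
    [0, -30, 0, 0, 1],
    [0.6, -29, 0, 0, 1],
    [0, 0, 0, 0, 1],
    [0, 0, 27, 0, 1],
    [0, 0, 5, 0, 1],
    [0, 0, 3, 0, 1],
    [0, 0, 2, 0, 1],
    [0, 0, 2, 0, 1],
    [0, 0, 1, 0, 1],
    [0, 0, 0, 0, 1]
  ]
}}

```text
t: 44.75
eef_pos: [547.0, -415.1, 54.3]
tcp_rot: [3.142, 0.0, 3.024]
ft_force: [-2.8, 4.4, 8.7]
opening: 0.003
grip_force: 4.1
```

{"op": "carry_out", "data": {
  "motion": [
    [0, 0, 1, 0, 1],
    [0, 0, 0.5, 0, 1],
    [0, 0, 0, 0, 1]
  ]
}}

```text
t: 45.05
eef_pos: [547.0, -415.1, 54.1]
tcp_rot: [-3.141, 0.001, 3.024]
ft_force: [-5.9, 6.4, 19.3]
opening: 0.007
grip_force: 9.5
```

{"op": "carry_out", "data": {
  "motion": [
    [0, 0, -5, 0, 1],
    [0, 0, 0, 0, 1]
  ]
}}

```text
t: 45.25
eef_pos: [547.3, -415.6, 57.9]
tcp_rot: [-3.141, 0.002, 3.024]
ft_force: [-0.7, 1.7, 3.4]
opening: 0.002
grip_force: 1.4
```

{"op": "carry_out", "data": {
  "motion": [
    [0, 0, -15, 0, 1],
    [0, 0, -20, 0, 1],
    [0, 0, 0, 0, 1],
    [0, 0, 0, 0, 1]
  ]
}}

```text
t: 45.65
eef_pos: [546.9, -415.6, 92.0]
tcp_rot: [-3.141, 0.001, 3.024]
ft_force: [-0.7, -0.2, -0.2]
opening: 0.009
grip_force: 0.0
```

```bash
python3 -c "
from h import *
plan(494.1,-348.6,66,np.pi+TH)"
```

```text
turn 0.0 shift [60.4 60.3 26. ] | at [ 546.9 -415.6   92. ] yaw 3.024 j6 -2.2 F [-0.7 -0.2 -0.2] open 0.009 t 45.6
```

Blue is done. Green next, well clear of the red key.

{"op": "carry_out", "data": {
  "motion": [
    [20, 20, 0, 0, 1],
    [20, 20, 0, 0, 1],
    [20.4, 20.3, 0, 0, 1],
    [0, 0, 0, 0, 1],
    [0, 0, 26, 0, 1],
    [0, 0, 5, 0, 1],
    [0, 0, 3, 0, 1],
    [0, 0, 2, 0, 1],
    [0, 0, 2, 0, 1],
    [0, 0, 0.5, 0, 1],
    [0, 0, 0, 0, 1]
  ]
}}

```text
t: 46.75
eef_pos: [493.9, -348.5, 54.2]
tcp_rot: [-3.141, 0.0, 3.024]
ft_force: [-4.4, 3.0, 9.3]
opening: 0.004
grip_force: 5.0
```

{"op": "carry_out", "data": {
  "motion": [
    [0, 0, 1, 0, 1],
    [0, 0, 0.5, 0, 1],
    [0, 0, 0, 0, 1]
  ]
}}

```text
t: 47.05
eef_pos: [493.9, -348.5, 54.0]
tcp_rot: [-3.141, 0.001, 3.024]
ft_force: [-8.8, 6.3, 23.9]
opening: 0.002
grip_force: 11.7
```

{"op": "carry_out", "data": {
  "motion": [
    [0, 0, -10, 0, 1],
    [0, 0, -40, 0, 1],
    [0, 0, -45, 0, 1],
    [0, 0, -45, 0, 1],
    [0, 0, -45, 0, 1],
    [0, 0, -45, 0, 1],
    [0, 0, 0, 0, 1],
    [0, 0, 0, 0, 1]
  ]
}}

```text
t: 47.85
eef_pos: [494.0, -348.7, 282.7]
tcp_rot: [-3.14, 0.002, 3.024]
ft_force: [0.2, 0.2, 0.4]
opening: 0.005
grip_force: 0.0
```

Run:
```python
from h import *
c=cam("top"); cv2.imwrite("pics/t9.png",cv2.resize(c["color"][80:280,60:420,::-1],None,fx=2.2,fy=2.2,interpolation=cv2.INTER_CUBIC)); print(env.state()["ft_force"],env.state()["eef_pos"])
for n in OFF: seat(c,n)
```

```text
[-0.24741219 -0.05572764 -0.56051123] [ 493.72599586 -348.40151937  281.32337654]
yellow rect (613.3, -159.9, 118, 87, -6.7) u 569.0 686.9 v -129.8 -42.5 | du dv -2.5 4.7
red rect (626.0, -46.7, 124, 94, -6.9) u 565.1 689.0 v -19.3 74.8 | du dv -3.4 2.6
green rect (639.5, 66.9, 115, 86, -6.7) u 569.5 684.7 v 99.2 185.3 | du dv -3.4 1.1
blue rect (652.9, 180.1, 116, 92, -6.3) u 569.1 684.9 v 209.9 302.6 | du dv -3.5 -0.9
```

View pics/t9.png

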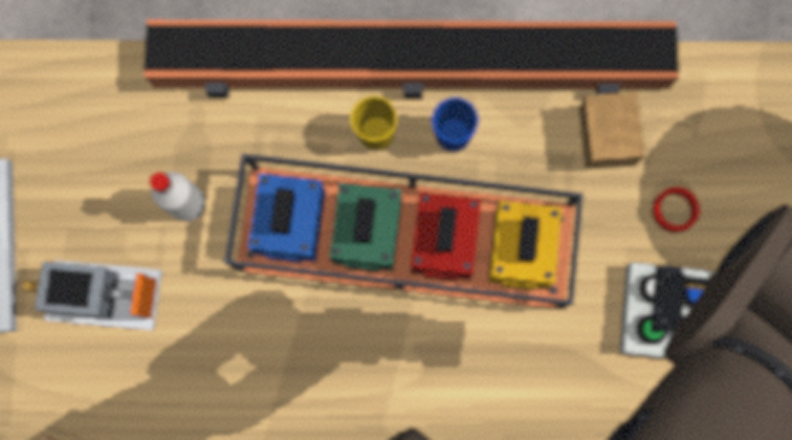

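The covers are all in line, the cups and bottle are upright, and the paddle is out. Handing in.

```bash
python3 -c "
from cell import env
print(env.job_done())"
```

```text
the job is handed in; nothing more can be done
None
```

I handed the job in at about 48 s; no verdict came back: the paddle was pushed fully in, all four covers were on flush (red was knocked aside once and reseated), and the white, blue and green keys were pressed in order, with the cups and bottle still upright.

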